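Load a fired test bar into the bending tester through its sprung chip flap

ROBOT

A 7-joint arm with a two-finger parallel gripper is mounted at the origin on the work surface. World frame = base frame: x ahead of the robot, y to its left, z up, the work surface at z = 0. Lengths are in mm, angles in rad, forces in N, time in s.
With the tool pointing down it reaches from about 375 to 925 mm from the base axis. Payload 3.1 kg.
Tool frame: the origin (TCP) lies midway between the tips of the shut fingers; the grasp point (between the pads) lies 19 mm behind it; z points along the fingers, y is the direction in which the jaws open and shut (so a half turn about z gives the same grasp; the last joint's range is limited). The gripper opens to 85 mm and grips with 20 to 120 N. Pads are 22 mm wide; open, the fingers measure 114 mm over their backs; the gripper's body (76 mm by 85 mm) begins 54 mm behind the grasp point. The pads swing forward as they close: fully open they stand 13 mm farther back than shut.
Start: joints at [-1.358, 0.383, 0.044, 1.598, -0.018, 1.161, -0.05], TCP at [198.761, 618.868, 231.269] pointing down, gripper open.
Joint ranges: [-2.61, 2.61], [-0.41, 2.15], [-1.48, 1.57], [0, 2.5], [-1.57, 4.71], [0.05, 1.97], [-2.85, 2.85]. Speed limits (rad/s): [2.79, 2.79, 3.14, 3.14, 3.14, 3.14, 3.14].

INTERFACE

Orientations are given as a unit quaternion [x, y, z, w].
In Python, from bench import ctrl gives the robot as it stands.
- The arm moves only by the shell command python3 -m creep 'ROWS' [OPENING] [FORCE]. ROWS is JSON, a list of rows, each a list of 4 numbers: the shift along the tool's x, y, z in cm, then the turn about the tool's z in degrees. A call has 1 to 20 rows; each row shifts and turns the commanded pose from where the row before left it, along the tool's axes as they then stand; what a row does not reach is not made up. A row lasts 1/10 s, in which the tool goes at most 50 mm and 8.59 degrees, less where a joint would pass 70% of its speed; a pose out of reach is approached as far as the arm can. A call with a gripper value outside its range is refused whole. OPENING is the finger opening in cm, from 0 to 8.54, set as the call begins (- or left out, the last holds). The fingers move at their own pace and stop on an object; FORCE is the grip in N (left out, the last holds). Time passes only in rows, so rows that do not move let the fingers close. It gives the time, the measured TCP pose, the force and the opening at its end, in the units of the state.
- ctrl.read_state(): the state, without advancing time (a new reading comes with each control period).
- ctrl.get_image(name): name is "scene" or "top" or "wrist"; returns the picture (400x640x3 uint8, red, green, blue); there is no depth.
- ctrl.camera_info(name): a dict with "fx", "fy", "cx", "cy" (pixels), "rvec" (rotation vector, rad) and "tvec" (3), from world to camera coordinates, as OpenCV has them. Camera axes: x right, y down, z forward; pixel columns grow to the right and rows downward; lengths in mm; the calibration is good to about 2 mm. A picture is of the moment at which its call begins: read the wrist's pose just before it. camera_info takes no time and is no camera call; for the wrist camera it gives the pose at the moment of the call.
- ctrl.close_job(): hands the job in, once; it reports no verdict.
Trained networks look in the newest picture that a camera, given by its name, has taken for a name from the list of things; names that differ only in an ending like _2 or _b are one class to them, and where a whole thing is asked for, a point or a joint stands for the part that bears it (a point fixed in the world has none). Each returns a list of dicts, best first, with "confidence" (0 to 1); they miss things now and then, are a little off and sometimes report something else, mostly with a low value. They report only what shows in the picture. A call takes as long as a camera call. They do not tell look-alikes from the thing itself.
- ctrl.look_for(camera, name): "at" ([column, row] in pixels, amid what is visible of it).
- ctrl.place_of(camera, name): "at" ([column, row] in pixels: a listed point, or the origin of a listed thing).
The state is a dict: "time_s": time; "joints": joint angles; "joint_velocities": joint speeds; "tau": joint torques, N m; "eef_pos": TCP position; "tcp_rot": TCP orientation; "wrist_force": force on the tool from outside, world axes, zero at the start; "wrist_torque": the same for the moment, N m; "finger_gap": finger opening in mm.
Only numpy, scipy, OpenCV 4.12 (cv2) and the standard library are available. Lean on these libraries where they do the work, as an engineer would, in place of code of your own. Each camera call takes 0.05 s, during which the arm holds its last target.

TASK

Load the red terracotta test bar endways into the bending tester: push the sprung chip flap inwards with the bar and keep it held open while you slide the bar in over both support rollers and under the sprung hold-down foot. Feel for the end stop, push its switch pad in flush and bed the bar against it for a moment with a firm push of about 10 N, without ramming the stop or straining the flap; then let go and lift away, leaving the bar squarely home and the flap swung fully shut behind it. Leave the white and grey bars and everything else on the bench as they are.

Things in the scene. Friction and masses are not known exactly. Their poses are not given: they have to be found in the camera images.
- tester: Grey-green bench bending tester, fixed, 470 mm long, 170 wide, 405 high. Origin on the table; +x is the feeding direction, z up. The bar's path is its x axis: feed plate, flap, two rollers, guides, end stop. Clear side screens at y = +-78 mm, 113 mm high (163 beyond x = 32). Open from above as far as x = 40 mm, then the loading head overhangs.
- mouth (a point): Middle of the feeding mouth on top of the steel feed plate (tester x = -138, 69.5 mm up; axes as the tester's), where the shut flap stands. The plate, 40 mm wide, runs from 65 mm before to 93 mm beyond this point. Posts 11 mm thick, 116 mm high stand at y = +53.5 and -49.5: a clear gap of 92 mm.
- flap (a joint): Sprung chip flap: clear panel, yellow frame, 90 mm wide, 6 thick, 72 to 111 mm above the table, hung on the upright post at the tester's +y side. Angle 0 = shut; grows as its free edge swings inwards (+x), at most 1.8 rad. A spring shuts it (0.12 N m at 0, 0.27 at 1.5 rad). It leans on the bar or finger on that side, and can pass behind the bar only when the bar's tail is 83 mm inside the mouth (home: 89 to 117).
- flap_hinge (a point): Hinge line of the flap: tester x = -138, y = +47 mm, 70 mm up; axes as the tester's.
- guides (a point): Start of the parallel side guides on the bar's path (tester x = 52 mm, 70 mm up; axes as the tester's): aluminium walls 28 mm apart, tops 10 mm above this point, running on to the end stop; their flared mouth begins 32 mm before this point, 46 mm apart. Support rollers, 16 mm thick, tops level with this point, lie at x = -61 and +87 mm from here.
- seat (a point): On the bar's path under the loading nose (tester x = 65 mm, 70 mm up; axes as the tester's): the middle of the bar's underside lies here when home, but up to 14 mm nearer or farther along x, as the stop is set. Straight above, the loading nose is 26 mm up on a ram of radius 11 mm (block 20 x 52 mm at its foot); from 275 mm above the table a round sleeve of radius 16 mm and behind it the head and column.
- stop_pad (a joint): Brass switch pad in the face of the red end stop block, 22 mm wide, 69 to 83 mm above the table, pushed in along +x by the bar's leading end: 0 = out, 0.005 m = flush, where it is solid; spring 0.5 to 1.5 N. The block is clamped where its last user left it, so the flush face may lie anywhere from tester x = 151 to 179 mm, not measured: feel for it.
- foot (a point): Middle of the underside of the sprung brass hold-down foot at rest, just beyond the far roller (tester x = 153 mm, 85.5 mm up; axes as the tester's), 2.5 mm below the height of the bar's top. Its ramp begins 28 mm before this point; the bar's leading end lifts it against 1.5 to 3 N, and it then grips the bar lightly. Flap, foot and friction resist feeding with up to 10 N well before the stop.
- bar_red: Fired terracotta-red test bar, 200 x 25 x 18 mm, about 0.16 kg, either end may lead. Origin at the middle of its underside; x along its length, z up. One of three bars lying side by side, 75 mm apart, on the kiln batt; which place is whose varies.
- bar_white: White test bar, same size and frame; to be left alone.
- bar_grey: Grey test bar, same size and frame; to be left alone.
- batt: Buff kiln batt (fixed slab) 250 x 240 x 15 mm on the table that carries the three bars; origin at the middle of its underside.
- glaze_jar: Glaze jar with a white cap, 68 mm across, 85 mm high; bystander, origin under its middle.
- bowl: Biscuit bowl, 110 mm across, 45 mm high; bystander, origin under its middle.
- brush_tin: Red and silver tin of brushes, 73 mm across, 95 mm high, brushes up to 260 mm; bystander, origin under its middle.
- tape: Roll of masking tape lying flat, 84 mm across, 22 mm high; bystander, origin under its middle.
There are look-alikes about, which are no part of the job. Of the things shaped like the bar_red, the terracotta one is meant.

How it is judged:
By the outcome, as a careful person would: the job done as asked, in the order asked, and still so for the second after the job is handed in, with the robot touching nothing.
It also fails if it takes over 69 s, if anything falls off the work surface, if the arm or the gripper's body presses on something with over 40 N, if the wrist force passes 120 N, or if a joint passes its speed limit or range.

## Working session

There is one attempt and no reset: what is moved stays moved. The work goes in short steps, Python scripts to look and compute and a shell command to move; the robot and the scene stay as the last step left them, time stands still between calls to the robot, and variables do not carry over. Pictures are saved under pics/ and viewed, and the job is handed in when it is done.

```bash
ls; mkdir -p pics
python3 - <<'E'
from bench import ctrl
import cv2
s=ctrl.read_state();print({k:s[k] for k in('time_s','eef_pos','tcp_rot','wrist_force','finger_gap')})
for n in("scene","top","wrist"):
    im=ctrl.get_image(n);cv2.imwrite(f"pics/{n}0.png",im[:,:,::-1])
    c=ctrl.camera_info(n);print(n,c)
    for t in("bar_red","mouth","flap_hinge","guides","seat","foot","tester","batt"):
        r=ctrl.place_of(n,t);print(t,[( [round(v) for v in d["at"]],round(d["confidence"],2)) for d in r[:4]])
E
```

```text
pics
{'time_s': 0.0, 'eef_pos': array([198.48861453, 617.95933165, 229.87492059]), 'tcp_rot': array([ 1.54709823e-01,  9.87959078e-01, -1.31004694e-03, -1.24345900e-04]), 'wrist_force': array([ 0.33693411, -0.49997276, -0.34175542]), 'finger_gap': 85.55346772578808}
scene {'fx': 463.82405750769954, 'fy': 463.82405750769954, 'cx': 317.7004110771747, 'cy': 204.5416058491862, 'rvec': array([ 2.41502843,  0.73169176, -0.24232375]), 'tvec': array([-357.96696296, -209.70651693, 1608.91440385])}
bar_red [([190, 235], 0.88), ([171, 310], 0.66), ([307, 264], 0.65), ([388, 144], 0.15)]
mouth [([351, 182], 0.83), ([279, 255], 0.48)]
flap_hinge [([341, 172], 0.56), ([393, 260], 0.16)]
guides [([387, 145], 0.58)]
seat [([391, 143], 0.92)]
foot [([409, 127], 0.86)]
tester [([378, 169], 0.87)]
batt [([286, 260], 0.81)]
top {'fx': 401.77723135717946, 'fy': 401.77723135717946, 'cx': 325.2559253017776, 'cy': 194.9560549726216, 'rvec': array([ 2.155049  , -2.19067115,  0.09040397]), 'tvec': array([ -43.11084746,  496.08953223, 1457.90335405])}
bar_red [([456, 244], 0.94), ([404, 279], 0.65), ([376, 181], 0.6)]
mouth [([290, 194], 0.75), ([210, 179], 0.28)]
flap_hinge [([290, 205], 0.64)]
guides [([240, 185], 0.67)]
seat [([234, 183], 0.72)]
foot [([209, 181], 0.58)]
tester [([256, 191], 0.93)]
batt [([373, 203], 0.7), ([389, 130], 0.5)]
wrist {'fx': 348.5163985715946, 'fy': 348.5163985715946, 'cx': 320.78654497629776, 'cy': 192.51609905645302, 'rvec': array([-2.33251469, -1.70170753, -0.25809245]), 'tvec': array([-648.52606006,  -38.7705664 ,  378.25242233])}
bar_red []
mouth []
flap_hinge []
guides []
seat [([33, 347], 0.23)]
foot []
tester []
batt []
```

View pics/scene0.png

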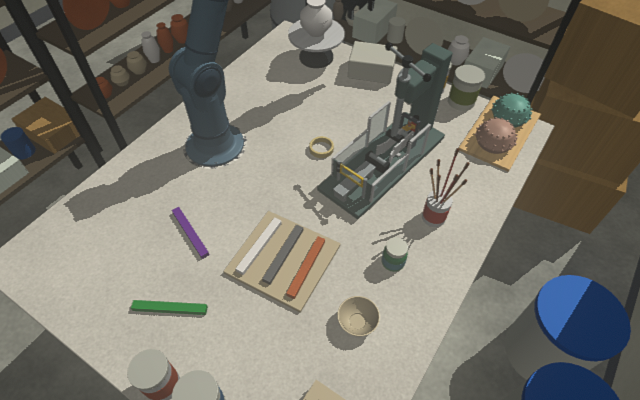

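View pics/top0.png

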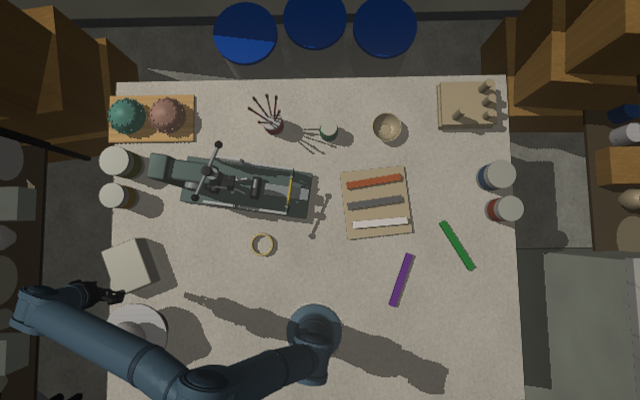

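View pics/wrist0.png

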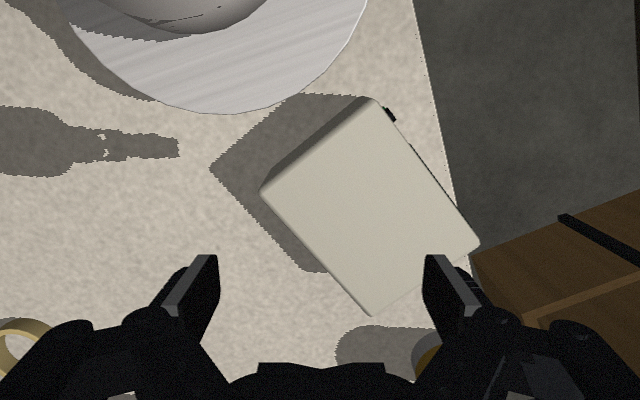

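```bash
cat > h.py <<'E'
from bench import ctrl
import cv2, numpy as np
from scipy.optimize import least_squares
from scipy.spatial.transform import Rotation as Ro
def proj(c,P):
    K=np.array([[c['fx'],0,c['cx']],[0,c['fy'],c['cy']],[0,0,1.]])
    return cv2.projectPoints(np.asarray(P,float).reshape(-1,1,3),np.asarray(c['rvec'],float),np.asarray(c['tvec'],float),K,None)[0].reshape(-1,2)
def plane(c,uv,z):
    R=cv2.Rodrigues(np.asarray(c['rvec'],float))[0];C=-R.T@c['tvec']
    d=R.T@np.array([(uv[0]-c['cx'])/c['fx'],(uv[1]-c['cy'])/c['fy'],1.]);return C+d*(z-C[2])/d[2]
PTS=dict(tester=(0,0,0),mouth=(-138,0,69.5),flap_hinge=(-138,47,70),guides=(52,0,70),seat=(65,0,70),foot=(153,0,85.5))
def w(p,P):
    c,s=np.cos(p[2]),np.sin(p[2]);P=np.asarray(P,float).reshape(-1,3)
    return np.c_[p[0]+c*P[:,0]-s*P[:,1],p[1]+s*P[:,0]+c*P[:,1],P[:,2]]
E
python3 - <<'E'
from h import *
obs=[]
for n in("scene","top"):
    ctrl.get_image(n);c=ctrl.camera_info(n)
    for t in PTS:
        for r in ctrl.place_of(n,t)[:1]: obs.append((n,c,t,r['at'],r['confidence']))
def f(p): return np.concatenate([proj(c,w(p,PTS[t]))[0]-a for n,c,t,a,k in obs])
best=min((least_squares(f,[560,150,y],loss='soft_l1') for y in(1.3,1.8)),key=lambda r:r.cost)
print(best.x,np.degrees(best.x[2]))
for o,r in zip(obs,f(best.x).reshape(-1,2)): print(o[0],o[2],r.round(1),round(o[4],2),w(best.x,PTS[o[2]])[0].round())
for n in("scene","top"):
    c=ctrl.camera_info(n)
    ctrl.get_image(n)
    for t,z in(("bar_red",15),("batt",0)):
        for r in ctrl.place_of(n,t): print(n,t,r['at'],plane(c,r['at'],z).round(1),round(r['confidence'],2))
    for r in ctrl.look_for(n,"bar_red"): print(n,'look',r['at'],plane(c,r['at'],33).round(1),round(r['confidence'],2))
c=ctrl.camera_info("wrist");R=cv2.Rodrigues(c['rvec'])[0];C=-R.T@c['tvec'];s=ctrl.read_state();T=Ro.from_quat(s['tcp_rot']).as_matrix()
print("cam in tool",T.T@(C-s['eef_pos']),"axes",(T.T@R.T).round(2), 'tool',T.round(3))
E
```

```text
[523.2681542  209.47923143   1.41852761] 81.27564505776506
scene tester [ 0.  -0.2] 0.88 [523. 209.   0.]
scene mouth [-3.  -1.7] 0.86 [502.  73.  70.]
scene flap_hinge [ 0.7 -1.9] 0.69 [456.  80.  70.]
scene guides [ 2.3 -1.8] 0.61 [531. 261.  70.]
scene seat [-0.8  2. ] 0.88 [533. 274.  70.]
scene foot [-0.1  1.3] 0.9 [546. 361.  86.]
top tester [-0.1 -2.1] 0.65 [523. 209.   0.]
top mouth [ 2.4 -1.2] 0.83 [502.  73.  70.]
top flap_hinge [ 0.1 -0.9] 0.82 [456.  80.  70.]
top guides [0.2 1.4] 0.78 [531. 261.  70.]
top seat [-0.3  0.9] 0.76 [533. 274.  70.]
scene bar_red [304.4, 264.7] [ 534.7 -223.7   15. ] 0.97
scene bar_red [190.3, 235.8] [ 199.7 -330.9   15. ] 0.8
scene bar_red [385.8, 146.4] [505.1 306.1  15. ] 0.74
scene bar_red [171.2, 308.0] [ 314.4 -527.4   15. ] 0.66
scene batt [283.5, 261.8] [ 474.3 -242.6    0. ] 0.73
scene look [170.9, 307.7] [ 322.6 -530.5   33. ] 0.9
scene look [189.3, 232.1] [ 199.7 -329.3   33. ] 0.88
scene look [306.9, 264.9] [ 546.9 -228.3   33. ] 0.78
top bar_red [372.3, 181.8] [ 542.  -226.4   15. ] 0.87
top bar_red [457.6, 248.1] [ 293.2 -531.    15. ] 0.8
top bar_red [401.8, 277.6] [ 190.2 -324.1   15. ] 0.78
top batt [373.8, 199.2] [ 478.4 -232.     0. ] 0.59
top look [458.2, 247.9] [ 294.7 -527.5   33. ] 0.85
top look [405.5, 278.0] [ 190.7 -334.1   33. ] 0.66
top look [377.3, 180.2] [ 545.4 -242.9   33. ] 0.61
cam in tool [  75.47404391   -1.5524007  -141.48457652] axes [[ 0.   -0.96 -0.3 ]
 [ 1.    0.    0.  ]
 [ 0.   -0.3   0.96]] tool [[-0.952  0.306  0.   ]
 [ 0.306  0.952  0.   ]
 [ 0.     0.    -1.   ]]
```

Run:
```python
import cv2
a=cv2.imread('pics/top0.png')[120:260,140:430];cv2.imwrite('pics/topc.png',cv2.resize(a,None,fx=2.7,fy=2.7,interpolation=2))
a=cv2.imread('pics/scene0.png')[30:230,290:460];cv2.imwrite('pics/scc.png',cv2.resize(a,None,fx=3,fy=3,interpolation=2))
```

```text
(no output)
```

View pics/topc.png

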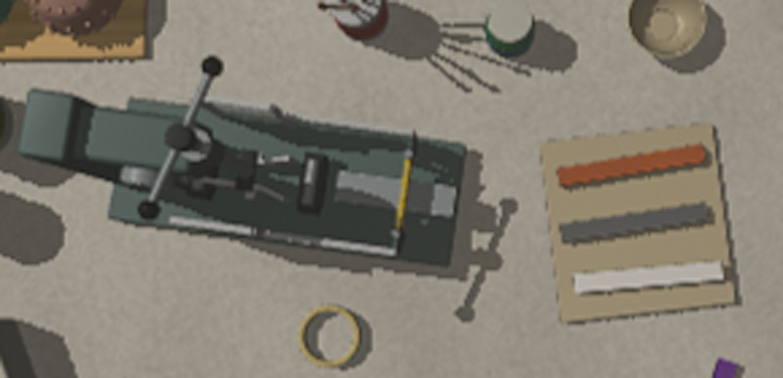

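View pics/scc.png

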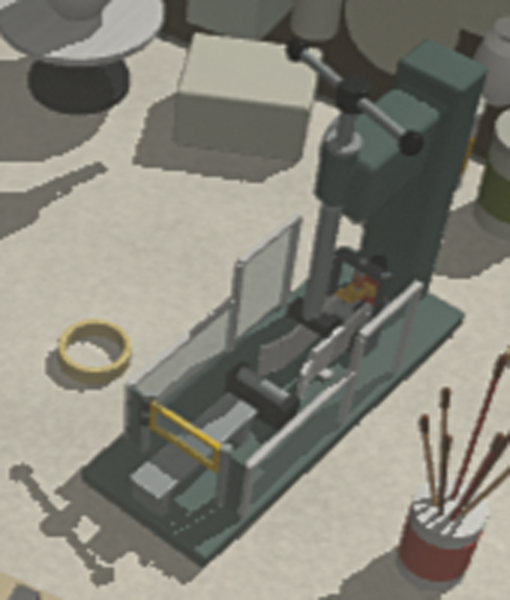

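Run:
```python
from h import *
cs,ct=ctrl.camera_info("scene"),ctrl.camera_info("top")
def tri(a,b):
    r=least_squares(lambda P:np.r_[proj(cs,P)[0]-a,proj(ct,P)[0]-b],[500,200,200]);return r.x.round(),r.fun.round(1)
sc=lambda u,v:np.array([290+u/3,30+v/3]);tc=lambda u,v:np.array([140+u/2.7,120+v/2.7])
print('ball near robot',tri(sc(295,48),tc(150,210)))
print('ball far',tri(sc(412,143),tc(212,65)))
print('hub',tri(sc(353,95),tc(180,135)))
im={n:ctrl.get_image(n) for n in("scene","top")}
for n,c in(("scene",cs),("top",ct)):
    hsv=cv2.cvtColor(im[n],cv2.COLOR_RGB2HSV);m=((hsv[...,0]<12)&(hsv[...,1]>120)&(hsv[...,2]>90)).astype(np.uint8)
    nn,l,st,ce=cv2.connectedComponentsWithStats(m)
    for i in range(1,nn):
        if st[i,4]>60: 
            ys,xs=np.where(l==i);P=np.array([plane(c,(x,y),31)[:2] for x,y in zip(xs,ys)],float)
            rr=cv2.minAreaRect(P.astype(np.float32));print(n,st[i],ce[i].round(),rr)
c=ct
```

```text
ball near robot (array([462., 306., 392.]), array([-0.5,  0.1, -0.3, -0.4]))
ball far (array([612., 244., 390.]), array([-0.4,  0.1, -0.3, -0.4]))
hub (array([538., 276., 390.]), array([-0.2,  0. , -0.1, -0.2]))
scene [171  21  14   7  62] [177.  24.] ((-576.9326171875, 427.5384521484375), (55.28644561767578, 41.998382568359375), 42.92120361328125)
scene [287 237  38  60 579] [305. 267.] ((544.9906005859375, -228.36349487304688), (25.611513137817383, 197.55184936523438), 8.695120811462402)
scene [167 367  11  26  92] [173. 378.] ((455.170654296875, -660.9906616210938), (20.268356323242188, 57.02153015136719), 27.371057510375977)
top [347 174  54  15 367] [373. 181.] ((543.5299072265625, -228.7725830078125), (24.86431121826172, 198.73171997070312), 8.55431079864502)
```

```bash
cat > d.py <<'E'
import sys
from h import *
# usage: d.py x y z [yaw of tool x deg]  -> total shift in cm in tool axes, turn
s=ctrl.read_state();T=Ro.from_quat(s['tcp_rot']).as_matrix()
a=[float(v) for v in sys.argv[1:]]
print('total cm',(T.T@(np.array(a[:3])-s['eef_pos'])/10).round(2), 'yaw',round(np.degrees(np.arctan2(T[1,0],T[0,0])),2))
if len(a)>3: print('turn',((np.degrees(np.arctan2(T[1,0],T[0,0]))-a[3]+180)%360-180).round(2))
E
for w in "330 330 300" "400 0 300" "540 -228 200"; do python3 d.py $w;done
```

```text
total cm [-21.33 -23.49  -6.87] yaw 162.2
total cm [-38.08 -52.77  -6.87] yaw 162.2
total cm [-58.38 -70.2    3.13] yaw 162.2
```

```bash
python3 -m creep '[[-2.7,-3,-0.9,0],[-2.7,-3,-0.9,0],[-2.7,-3,-0.9,0],[-2.7,-3,-0.9,0],[-2.7,-3,-0.9,0],[-2.7,-3,-0.9,0],[-2.6,-2.9,-0.8,0],[-2.6,-2.8,-0.8,0],[-2.1,-3.6,0,0],[-2.1,-3.6,0,0],[-2.1,-3.6,0,0],[-2.1,-3.6,0,0],[-2.1,-3.6,0,0],[-2.1,-3.6,0,0],[-2.1,-3.6,0,0],[-2.1,-3.6,0,0]]'; python3 -c "
from h import *
s=ctrl.read_state();print(s['joints'])"; python3 d.py 540 -228 200 98.6
```

```text
time_s: 4.15
eef_pos: [402.1, 0.4, 301.6]
tcp_rot: [0.155, 0.988, 0.001, 0.0]
wrist_force: [0.6, 0.7, -0.2]
finger_gap: 85.3
[-0.8072992  -0.25654617  0.60847475  2.08209203  0.1512756   1.27343262
  1.00111222]
total cm [-20.11 -17.54  10.14] yaw 162.19
turn 63.59
```

```bash
python3 d.py 556.6 -311.6 150 98.6
```

```text
total cm [-24.25 -25.    15.13] yaw 162.19
turn 63.59
```

```bash
python3 -m creep '[[-2.7,-2.8,1.7,0],[-2.7,-2.8,1.7,0],[-2.7,-2.8,1.7,0],[-2.7,-2.8,1.7,0],[-2.7,-2.8,1.7,0],[-2.7,-2.8,1.7,0],[-2.7,-2.8,1.7,0],[-2.7,-2.7,1.6,0],[-2.65,-2.7,1.6,0],[0,0,0,8],[0,0,0,8],[0,0,0,8],[0,0,0,8],[0,0,0,8],[0,0,0,8],[0,0,0,8],[0,0,0,7.6]]' 5.5 80
python3 - <<'E'
from h import *
s=ctrl.read_state();print(s['joints'].round(2),s['time_s'])
c=ctrl.camera_info("wrist");im=ctrl.get_image("wrist");cv2.imwrite("pics/w1.png",im[:,:,::-1]);c=ctrl.camera_info("wrist")
cv2.imwrite("pics/s1.png",ctrl.get_image("scene")[:,:,::-1])
hsv=cv2.cvtColor(im,cv2.COLOR_RGB2HSV);m=((hsv[...,0]<12)&(hsv[...,1]>120)&(hsv[...,2]>90)).astype(np.uint8)
nn,l,st,ce=cv2.connectedComponentsWithStats(m)
for i in range(1,nn):
    if st[i,4]>500:
        ys,xs=np.where(l==i);P=np.array([plane(c,(x,y),33)[:2] for x,y in zip(xs[::7],ys[::7])])
        print(st[i],cv2.minAreaRect(P.astype(np.float32)),P.min(0),P.max(0))
E
python3 d.py 556.6 -311.6 18 98.6
```

```text
time_s: 5.85
eef_pos: [556.8, -309.5, 150.2]
tcp_rot: [0.654, 0.757, 0.0, -0.0]
wrist_force: [-0.5, -0.4, 0.1]
finger_gap: 55.0
[-0.34  0.71  1.1   1.74 -0.69  1.14  1.12] 5.85
[ 300    0   37  207 7013] ((547.2193603515625, -254.8485565185547), (24.171890258789062, 144.803955078125), 8.57514476776123) [ 524.57266172 -327.59091728] [ 569.38487486 -181.73550733]
total cm [-0.21 -0.04 13.19] yaw 98.67
turn 0.07
```

View pics/w1.png

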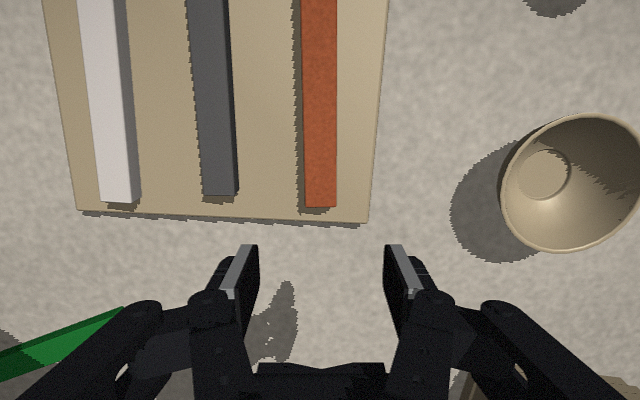

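View pics/s1.png

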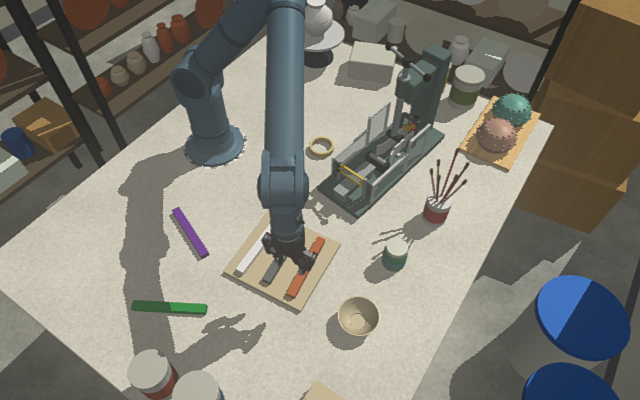

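```bash
python3 -m creep '[[0,-0.08,3.5,0],[0,0,3.5,0],[0,0,3.2,0],[0,0,2,0],[0,0,1,0],[0,0,0,0],[0,0,0,0]]' ;python3 -m creep '[[0,0,0,0],[0,0,0,0],[0,0,0,0],[0,0,0,0],[0,0,0,0]]' 1.5 80; python3 d.py 556.6 -311.6 110 81.28
```

```text
time_s: 6.65
eef_pos: [556.4, -311.0, 19.6]
tcp_rot: [0.652, 0.758, 0.0, 0.001]
wrist_force: [0.9, 0.0, -0.2]
finger_gap: 55.3
time_s: 7.15
eef_pos: [556.6, -310.9, 20.1]
tcp_rot: [0.652, 0.758, 0.0, 0.001]
wrist_force: [-0.6, 1.2, 6.1]
finger_gap: 22.9
total cm [-0.09  0.01 -8.99] yaw 98.61
turn 17.33
```

```bash
python3 -m creep '[[0,0,-1,0],[0,0,-3,0],[0,0,-5,0],[0,0,-3,0],[0,0,0,0]]'
python3 - <<'E'
from h import *
obs=[]
for k in range(4):
  for n in("scene","top"):
    ctrl.get_image(n);c=ctrl.camera_info(n)
    for t in PTS:
        if t=='tester' and k>1: continue
        for r in ctrl.place_of(n,t)[:1]: obs.append((n,c,t,r['at'],r['confidence']))
import pickle;pickle.dump([(o[0],o[2],o[3],o[4]) for o in obs],open('obs.pkl','wb'))
def f(p): return np.concatenate([proj(c,w(p,PTS[t]))[0]-a for n,c,t,a,k in obs])
for sel in(("scene","top"),("scene",),("top",)):
    o2=[o for o in obs if o[0] in sel]
    g=lambda p: np.concatenate([proj(c,w(p,PTS[t]))[0]-a for n,c,t,a,k in o2])
    b=least_squares(g,[523,209,1.42],loss='soft_l1');print(sel,b.x.round(4),np.degrees(b.x[2]).round(2))
    if len(sel)==2:
        for n in sel:
            for t in PTS:
                r=[q for o,q in zip(o2,g(b.x).reshape(-1,2)) if o[0]==n and o[2]==t]
                print(n,t,len(r),np.median(r,0).round(1) if r else '')
im=ctrl.get_image("top");cv2.imwrite("pics/t2.png",im[:,:,::-1]);im2=ctrl.get_image("scene");cv2.imwrite("pics/s2.png",im2[:,:,::-1]);print(ctrl.read_state()['time_s'])
im3=ctrl.get_image("wrist");cv2.imwrite("pics/w2.png",im3[:,:,::-1])
for n,i in(("top",im),("scene",im2)):
    hsv=cv2.cvtColor(i,cv2.COLOR_RGB2HSV);m=((hsv[...,0]>18)&(hsv[...,0]<30)&(hsv[...,1]>150)&(hsv[...,2]>120)).astype(np.uint8)
    nn,l,st,ce=cv2.connectedComponentsWithStats(m)
    for k in range(1,nn):
        if st[k,4]>10: print(n,st[k],ce[k].round(1))
E
```

```text
time_s: 7.65
eef_pos: [558.1, -312.9, 143.9]
tcp_rot: [0.652, 0.758, 0.001, 0.005]
wrist_force: [-0.1, -1.8, -1.7]
finger_gap: 23.0
('scene', 'top') [525.4733 209.5139   1.4307] 81.97
scene tester 2 [-0.2  1. ]
scene mouth 4 [-1.   0.7]
scene flap_hinge 4 [-1.  -1.6]
scene guides 4 [1.4 0.8]
scene seat 4 [ 0.6 -0.6]
scene foot 4 [-0.6 -0.2]
top tester 2 [1.1 0.4]
top mouth 4 [-1.4 -1.7]
top flap_hinge 4 [0.8 0.7]
top guides 4 [-1.  -1.1]
top seat 3 [0.1 0.7]
top foot 4 [0.3 0.9]
('scene',) [524.6649 209.9183   1.4557] 83.4
('top',) [525.5226 209.1645   1.4106] 80.82
10.35
top [289 179   3  11  20] [290. 184.]
top [287 193   3   8  13] [288.2 196.2]
scene [353 173  10   7  16] [357.3 175.5]
```

View pics/w2.png

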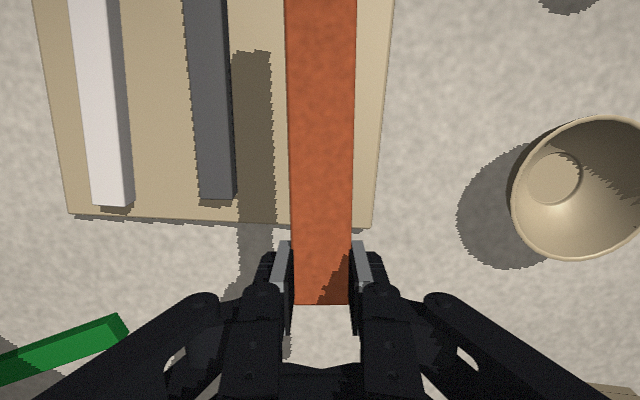

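```bash
cat > ov.py <<'E'
from h import *
import sys
def ov(n,f,p,box,sc,out):
    c=ctrl.camera_info(n);a=cv2.imread(f)[box[1]:box[3],box[0]:box[2]];a=cv2.resize(a,None,fx=sc,fy=sc,interpolation=cv2.INTER_CUBIC)
    def L(P,col):
        q=((proj(c,w(p,P))-[box[0],box[1]]+.5)*sc-.5);cv2.polylines(a,[np.round(q*8).astype(np.int32)],False,col,1,cv2.LINE_AA,3)
    z=69.5;L([(-203,-20,z),(-45,-20,z),(-45,20,z),(-203,20,z),(-203,-20,z)],(0,255,0))
    for y in(-78,78): L([(-138,y,113),(32,y,113),(32,y,163)],(255,255,0))
    for y in(-14,14): L([(20,y*23/14,80),(52,y,80),(150,y,80)],(255,0,255))
    L([(-138,47,111),(-138,-43,111)],(0,0,255))
    for x in(-9,139): L([(x,-30,70),(x,30,70)],(255,0,0))
    cv2.imwrite(out,a)
if __name__=="__main__":
    p=[float(v) for v in sys.argv[1:4]];p[2]=np.radians(p[2]);k=sys.argv[4]
    ov("top",f"pics/t{sys.argv[5]}.png",p,(180,150,320,225),5.6,f"pics/ot{k}.png")
    ov("scene",f"pics/s{sys.argv[5]}.png",p,(310,80,450,220),4.2,f"pics/os{k}.png")
E
python3 ov.py 525.4 209.5 82 a 2
```

```text
(no output)
```

View pics/ota.png

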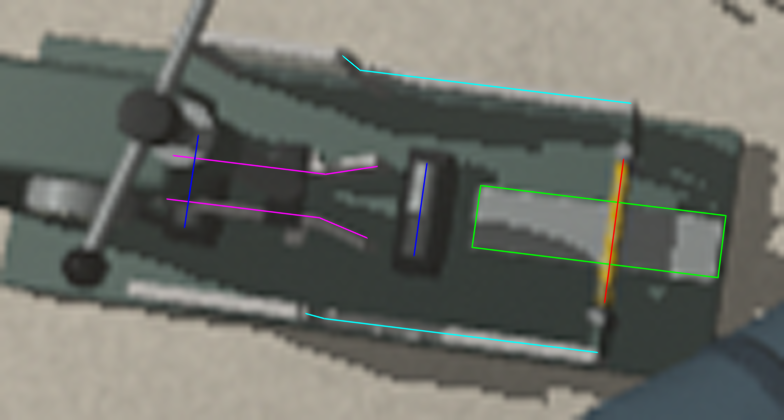

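View pics/osa.png

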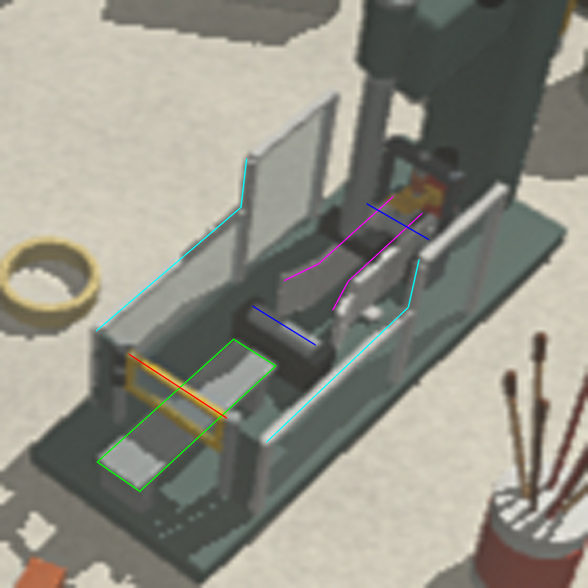

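```bash
cat >> h.py <<'E'
P0=(525.4,209.5,np.radians(82.0))
def tst(pos,yaw=None,p=None):
    p=p or P0;c,s=np.cos(p[2]),np.sin(p[2]);d=np.asarray(pos[:2])-p[:2];return np.array([c*d[0]+s*d[1],-s*d[0]+c*d[1]])
E
python3 -c "
from h import *
print(w(P0,[-345,0,0]),w(P0,[-138,0,0]))"; python3 d.py 477.4 -132.1 110 82;python3 d.py 477.4 -132.1 75.5 82
```

```text
[[ 477.38528017 -132.14248372    0.        ]] [[506.19411207  72.84300651   0.        ]]
total cm [18.77 -5.07  2.83] yaw 98.6
turn 16.6
total cm [18.77 -5.07  6.28] yaw 98.6
turn 16.6
```

```bash
python3 -m creep '[[2,-0.6,0,0],[3.7,-1,0.5,0],[3.7,-1,0.6,0],[3.7,-1,0.6,0],[3.7,-1,0.6,0],[2,-0.47,0.5,0],[0,0,0,5.6],[0,0,0,5.5],[0,0,0,5.5],[0,0,0,0],[0,0,0,0]]'; python3 d.py 477.4 -132.1 75.5 82
python3 - <<'E'
from h import *
im=ctrl.get_image("wrist");c=ctrl.camera_info("wrist");cv2.imwrite("pics/w3.png",im[:,:,::-1])
cv2.imwrite("pics/s3.png",ctrl.get_image("scene")[:,:,::-1]);cv2.imwrite("pics/t3.png",ctrl.get_image("top")[:,:,::-1])
print(ctrl.read_state()['eef_pos'],ctrl.read_state()['wrist_force'])
E
python3 ov.py 525.4 209.5 82 b 3
```

```text
time_s: 11.5
eef_pos: [477.3, -131.9, 110.4]
tcp_rot: [0.754, 0.657, -0.0, 0.0]
wrist_force: [0.6, 0.1, -1.6]
finger_gap: 22.9
total cm [-0.02  0.01  3.49] yaw 82.1
turn 0.1
[ 477.33487295 -131.88722168  110.35229542] [ 0.19362372  1.26559334 -1.66931605]
```

View pics/s3.png

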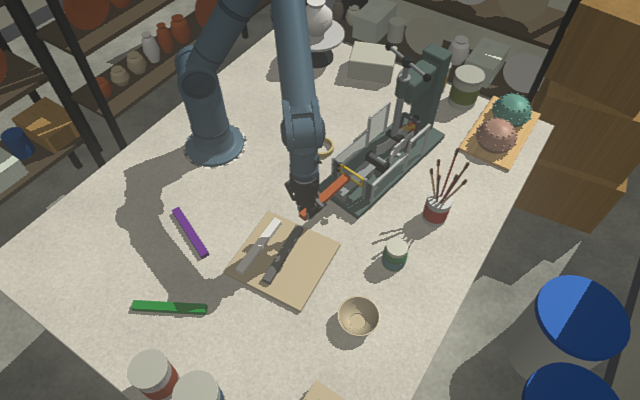

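View pics/w3.png

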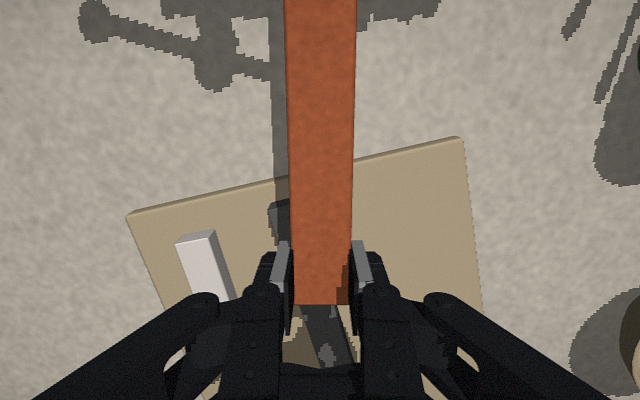

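View pics/otb.png

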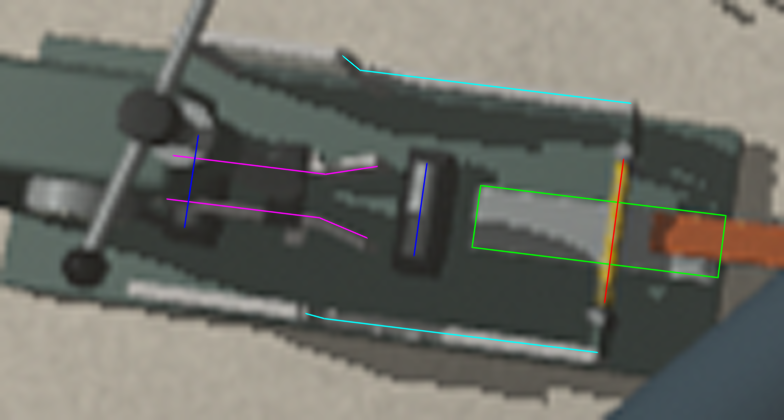

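```bash
python3 -m creep '[[0,0,1.2,0],[0,0,1.2,0],[0,0,0.6,0],[0,0,0.3,0],[0,0,0,0],[0,0,0,0]]'
python3 - <<'E'
from h import *
cv2.imwrite("pics/s4.png",ctrl.get_image("scene")[:,:,::-1]);cv2.imwrite("pics/t4.png",ctrl.get_image("top")[:,:,::-1])
s=ctrl.read_state();print(s['eef_pos'],s['wrist_force'],s['wrist_torque'])
E
python3 ov.py 525.4 209.5 82 c 4
```

```text
time_s: 12.25
eef_pos: [477.4, -132.0, 77.3]
tcp_rot: [0.755, 0.656, -0.0, 0.0]
wrist_force: [0.8, -0.1, -1.5]
finger_gap: 22.9
[ 477.69809853 -131.95977856   77.59224464] [-0.24293674  0.56443989 -2.22906028] [-0.18558774 -0.051202   -0.00954449]
```

View pics/osc.png

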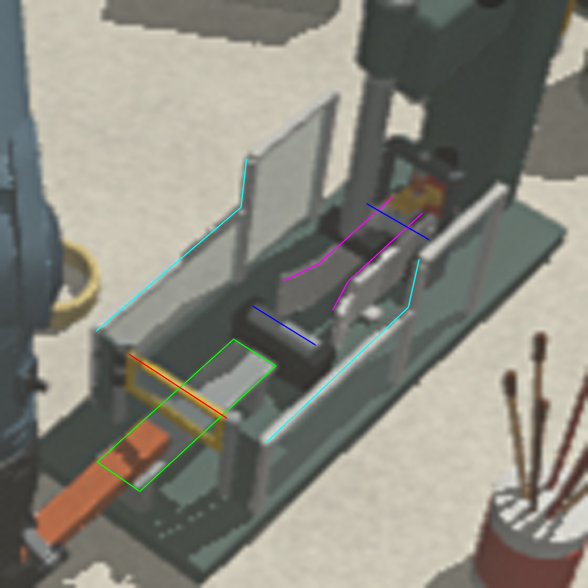

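View pics/otc.png

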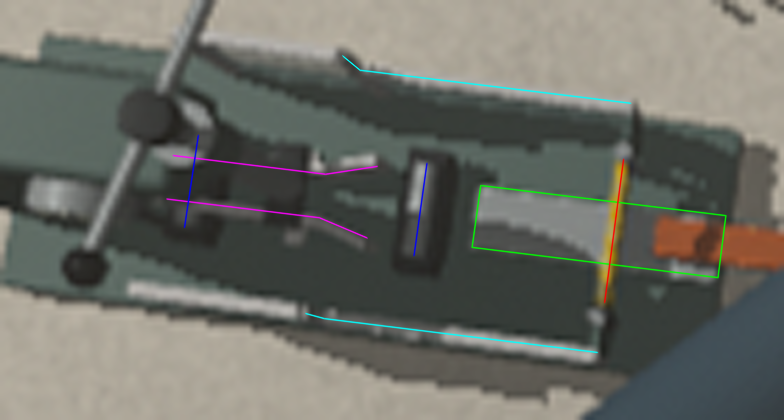

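Run:
```python
from h import *
s=ctrl.read_state();T=Ro.from_quat(s['tcp_rot']).as_matrix();e=s['eef_pos'];d=T[:,0];y=T[:,1]
print(tst(e), np.degrees(np.arctan2(d[1],d[0])))
for n,f in(("top","pics/t4.png"),("scene","pics/s4.png")):
    im=cv2.imread(f);hsv=cv2.cvtColor(im,cv2.COLOR_BGR2HSV);m=((hsv[...,0]<12)&(hsv[...,1]>120)&(hsv[...,2]>90)).astype(np.uint8)
    c=ctrl.camera_info(n)
    nn,l,st,ce=cv2.connectedComponentsWithStats(m)
    for i in range(1,nn):
        if st[i,4]>60:
            print(n,st[i],ce[i].round(1))
    # per-column centre in top vs predicted
    def c3(a,b,z): return e+d*a+y*b+np.array([0,0,z-5])
    tl=[proj(c,c3(184.4,b,18))[0].round(1) for b in(-12.5,12.5)];print('pred lead top corners',tl)
    if n=="top":
        for col in(296,299,302,305):
            r=np.where(m[:,col])[0];r=r[(r>170)&(r<220)];print(col,r.min(),r.max())
            L=[proj(c,c3(a,b,18))[0] for b in(-12.5,12.5) for a in(60,184.4)]
            print([ (L[k][1]+(col-L[k][0])*(L[k+1][1]-L[k][1])/(L[k+1][0]-L[k][0])).round(1) for k in(0,2)])
a=cv2.imread('pics/s4.png')[160:230,310:380];cv2.imwrite('pics/z4.png',cv2.resize(a,None,fx=8,fy=8,interpolation=2))
```

```text
[-3.44775537e+02 -2.84346388e-01] 81.99415905230504
top [306 190  19   8 104] [314.3 193.7]
top [487 200   9  15  79] [490.7 207.1]
pred lead top corners [array([295.7, 194.9]), array([296.6, 187.9])]Traceback (most recent call last):
  File "<stdin>", line 16, in <module>
    return umr_minimum(a, axis, None, out, keepdims, initial, where)
ValueError: zero-size array to reduction operation minimum which has no identity
```

```bash
python3 -m creep '[[1,-0.1,0.1,0],[1,0,0,0],[1,0,0,0],[1,0,0,0],[1,0,0,0],[1,0,0,0],[1,0,0,0],[1,0,0,0],[0,0,0,0]]'; python3 -m creep '[[1,0,0,0],[1,0,0,0],[1,0,0,0],[1,0,0,0],[1,0,0,0],[1,0,0,0],[1,0,0,0],[1,0,0,0],[0,0,0,0]]'
python3 - <<'E'
from h import *
s=ctrl.read_state();print(tst(s['eef_pos']),s['wrist_force'],s['joints'].round(2))
cv2.imwrite("pics/s5.png",ctrl.get_image("scene")[:,:,::-1]);cv2.imwrite("pics/t5.png",ctrl.get_image("top")[:,:,::-1]);cv2.imwrite("pics/w5.png",ctrl.get_image("wrist")[:,:,::-1])
E
python3 ov.py 525.4 209.5 82 d 5
```

```text
time_s: 13.25
eef_pos: [489.0, -49.7, 76.3]
tcp_rot: [0.754, 0.657, 0.001, -0.0]
wrist_force: [2.8, -1.6, -1.9]
finger_gap: 22.3
time_s: 14.15
eef_pos: [499.4, 29.5, 76.1]
tcp_rot: [0.754, 0.657, 0.001, -0.0]
wrist_force: [3.8, 1.3, -2.0]
finger_gap: 22.7
[-181.84981689    0.6677248 ] [ 3.84833069  1.34876906 -1.99172629] [-1.12  0.69  1.24  2.11 -0.83  0.96  0.45]
```

View pics/osd.png

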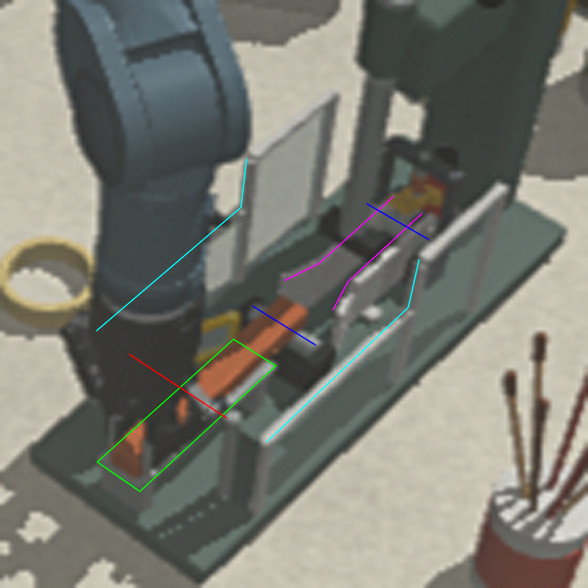

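View pics/otd.png

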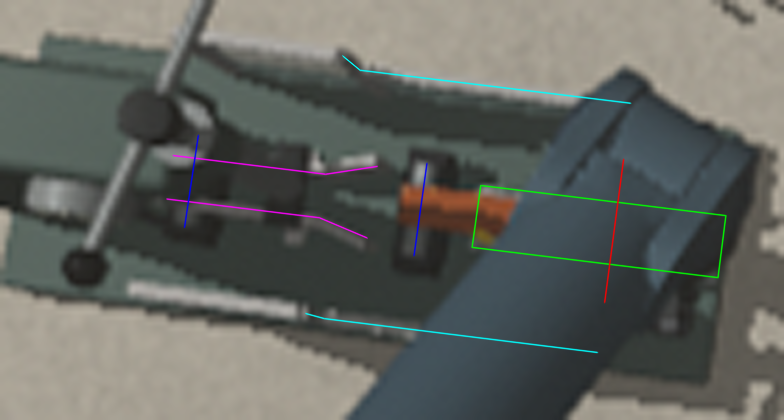

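View pics/w5.png

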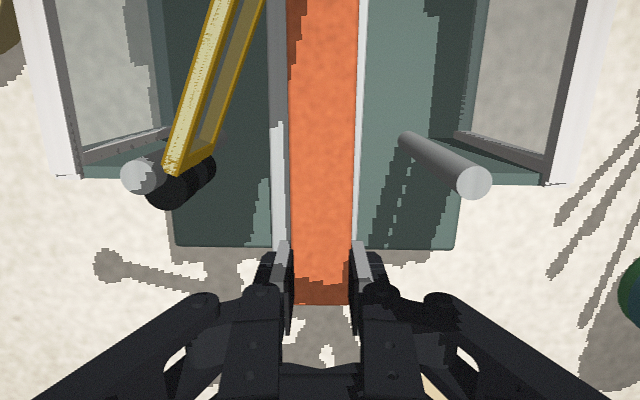

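Run:
```python
import cv2
a=cv2.imread('pics/w5.png')[0:260,240:400];cv2.imwrite('pics/z5.png',cv2.resize(a,None,fx=4,fy=2.3,interpolation=2))
```

```text
(no output)
```

View pics/z5.png

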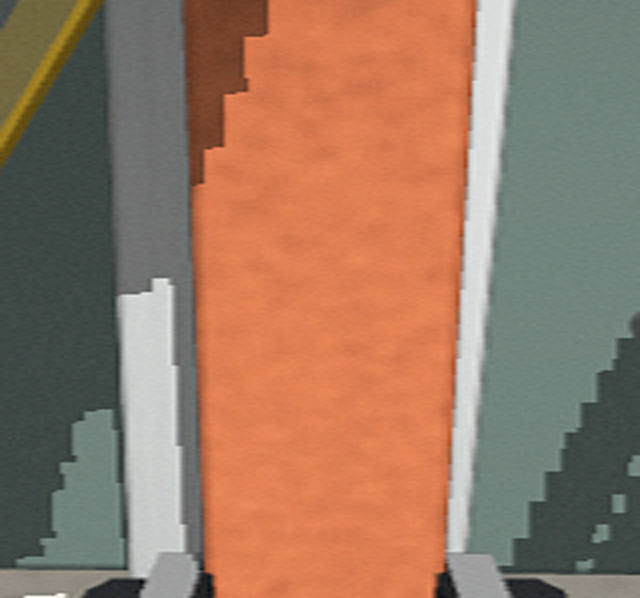

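Run:
```python
from h import *
c=ctrl.camera_info("wrist");s=ctrl.read_state();T=Ro.from_quat(s['tcp_rot']).as_matrix()
u=lambda x,y:(240+x/4,y/2.3)
for nm,z,pts in(("plate",69.5,[(105,0),(130,550),(513,0),(467,550)]),("bar",88.8,[(185,0),(205,550),(475,0),(447,550)])):
    q=[(T.T@(plane(c,u(*p),z)-s['eef_pos']))[:2] for p in pts]
    print(nm,np.round(q,1)); m0=(q[0]+q[2])/2;m1=(q[1]+q[3])/2;print('mid far',m0.round(2),'near',m1.round(2),'ang',np.degrees(np.arctan2(m0[1]-m1[1],m0[0]-m1[0])).round(2), 'width',q[2]-q[0],q[3]-q[1])
```

```text
plate [[104.8 -20.8]
 [  5.3 -22.5]
 [104.9  18. ]
 [  5.3  16.7]]
mid far [104.84  -1.4 ] near [ 5.32 -2.86] ang 0.85 width [3.32813142e-02 3.88849919e+01] [-1.03822387e-02  3.92121658e+01]
bar [[100.8 -11.5]
 [ 14.3 -12. ]
 [100.9  12.5]
 [ 14.3  12.5]]
mid far [100.85   0.52] near [14.26  0.28] ang 0.16 width [2.05844423e-02 2.40503083e+01] [-6.48767373e-03  2.45029752e+01]
```

```bash
python3 - <<'E'
import numpy as np
a=np.radians(81.3);e=np.array([499.4,29.5]);t=np.array([-181.9,-3.0]);c,s=np.cos(a),np.sin(a)
p=e-np.array([c*t[0]-s*t[1],s*t[0]+c*t[1]]);print(p)
open('h.py','a').write(f"\nP0=({p[0]:.2f},{p[1]:.2f},np.radians(81.3))\n")
E
python3 -m creep '[[0,-0.12,0,0.35],[0,-0.13,0,0.35],[0,0,0,0],[1,0,0,0],[1,0,0,0],[1,0,0,0],[1,0,0,0],[1,0,0,0],[0,0,0,0],[0,0,0,0]]';python3 - <<'E'
from h import *
s=ctrl.read_state();print(tst(s['eef_pos']),s['wrist_force'],s['wrist_torque'])
c=ctrl.camera_info("wrist")
cv2.imwrite("pics/w6.png",ctrl.get_image("wrist")[:,:,::-1]);cv2.imwrite("pics/s6.png",ctrl.get_image("scene")[:,:,::-1]);cv2.imwrite("pics/t6.png",ctrl.get_image("top")[:,:,::-1]);
E
python3 ov.py 524.5 209.3 81.3 e 6
```

```text
[523.94886154 209.76082047]
time_s: 15.3
eef_pos: [504.6, 78.2, 76.4]
tcp_rot: [0.758, 0.652, 0.001, 0.0]
wrist_force: [3.7, 0.4, -2.0]
finger_gap: 23.0
[-132.97864062   -0.80122633] [ 3.72487905  0.36052191 -1.98182939] [ 0.00898542 -0.84612937 -0.34885675]
```

View pics/w6.png

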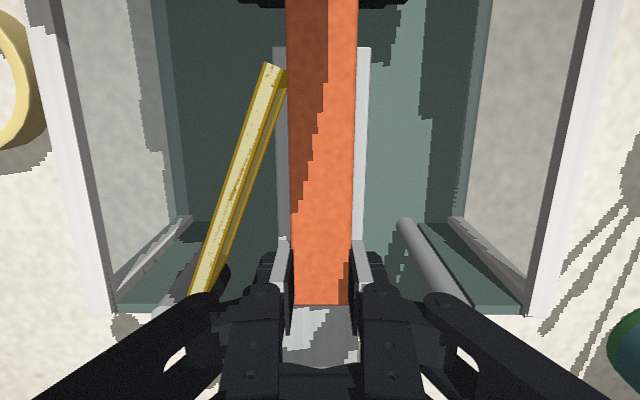

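View pics/ose.png

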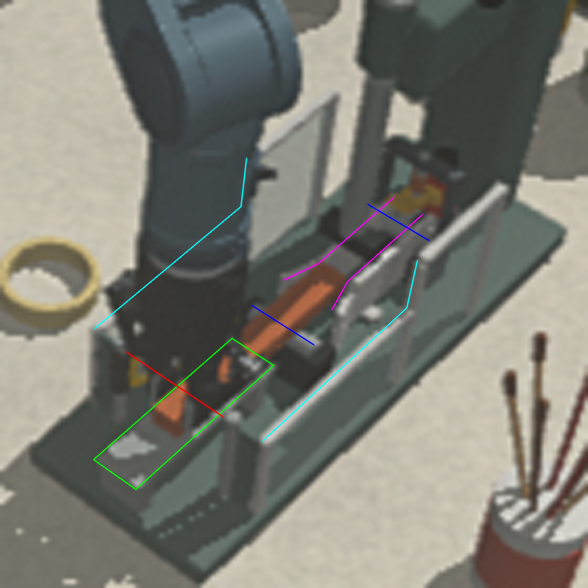

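View pics/ote.png

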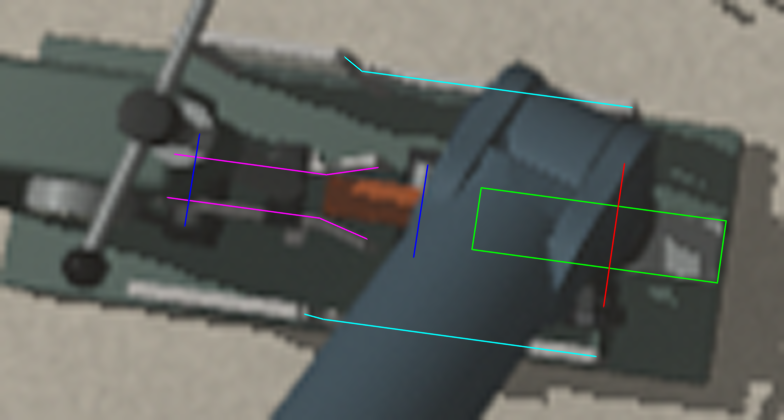

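```bash
python3 -m creep '[[1,0,0,0],[1,0,0,0],[1,0,0,0],[1,0,0,0],[0,0,0,0]]';python3 -m creep '[[1,0,0,0],[1,0,0,0],[1,0,0,0],[0.5,0,0,0],[0.5,0,0,0],[0,0,0,0],[0,0,0,0]]';python3 - <<'E'
from h import *
s=ctrl.read_state();print(tst(s['eef_pos']),s['wrist_force'],s['wrist_torque'])
c=ctrl.camera_info("wrist")
cv2.imwrite("pics/w7.png",ctrl.get_image("wrist")[:,:,::-1]);cv2.imwrite("pics/s7.png",ctrl.get_image("scene")[:,:,::-1])
E
python3 -c "
import cv2
a=cv2.imread('pics/s7.png')[60:220,300:460];cv2.imwrite('pics/z7.png',cv2.resize(a,None,fx=3.75,fy=3.75,interpolation=2))"
```

```text
time_s: 15.95
eef_pos: [510.9, 118.0, 76.3]
tcp_rot: [0.758, 0.653, 0.001, 0.001]
wrist_force: [5.9, -0.0, -3.4]
finger_gap: 23.1
time_s: 16.65
eef_pos: [516.0, 156.6, 76.2]
tcp_rot: [0.759, 0.652, 0.001, -0.0]
wrist_force: [3.8, -1.0, -3.1]
finger_gap: 23.0
[-53.78469714  -0.19850667] [ 3.75979722 -1.01291437 -3.14900188] [-0.3342266  -0.74110517 -0.18619269]
```

View pics/w7.png

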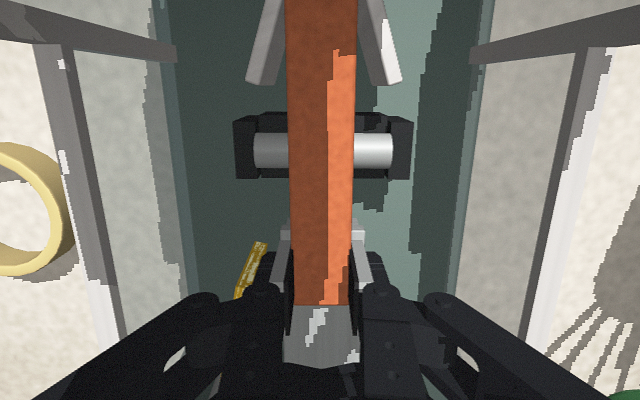

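View pics/z7.png

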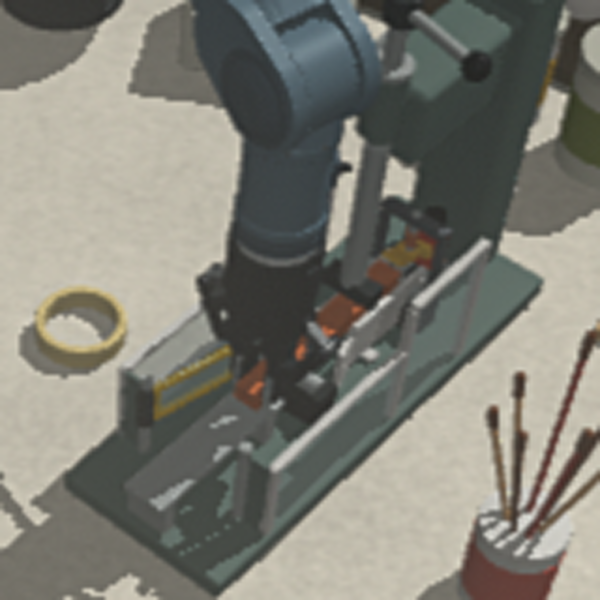

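```bash
python3 -m creep '[[0,0,0.1,0],[0,0,0,0]]';python3 -m creep '[[0,0,0,0],[0,0,0,0],[0,0,0,0],[0,0,0,0]]' 3.8;python3 -m creep '[[0,0,-0.5,0],[0,0,-1,0],[0,0,-2,0],[0,0,-3,0],[0,0,-3,0],[0,0,0,0]]';python3 - <<'E'
from h import *
s=ctrl.read_state();print(tst(s['eef_pos']),s['wrist_force'],s['wrist_torque'])
c=ctrl.camera_info("wrist");im=ctrl.get_image("wrist")
cv2.imwrite("pics/w8.png",im[:,:,::-1]);cv2.imwrite("pics/s8.png",ctrl.get_image("scene")[:,:,::-1])
hsv=cv2.cvtColor(im,cv2.COLOR_RGB2HSV);m=((hsv[...,0]<12)&(hsv[...,1]>120)&(hsv[...,2]>60)).astype(np.uint8)
nn,l,st,ce=cv2.connectedComponentsWithStats(m);i=1+st[1:,4].argmax();ys,xs=np.where(l==i)
P=np.array([tst(plane(c,(x,y),88)[:2]) for x,y in zip(xs[::5],ys[::5])]);print('tester bar',P.min(0),P.max(0),cv2.minAreaRect(P.astype(np.float32)))
E
```

```text
time_s: 16.95
eef_pos: [516.3, 156.4, 75.6]
tcp_rot: [0.759, 0.652, 0.001, -0.0]
wrist_force: [3.2, -0.3, -0.1]
finger_gap: 23.1
time_s: 17.35
eef_pos: [516.0, 156.0, 75.4]
tcp_rot: [0.759, 0.652, 0.0, -0.0]
wrist_force: [3.1, 1.0, 0.1]
finger_gap: 38.2
time_s: 17.95
eef_pos: [517.1, 155.2, 174.1]
tcp_rot: [0.759, 0.651, 0.002, 0.0]
wrist_force: [0.3, 0.7, 0.7]
finger_gap: 38.1
[-54.9230291   -1.44795305] [0.27321218 0.66634449 0.72164608] [ 0.01478235  0.00866025 -0.02426322]
tester bar [-69.85652309 -20.62302275] [58.56646347  8.79813862] ((-5.380584716796875, -5.476771354675293), (128.94696044921875, 25.660173416137695), 2.3703651428222656)
```

View pics/w8.png

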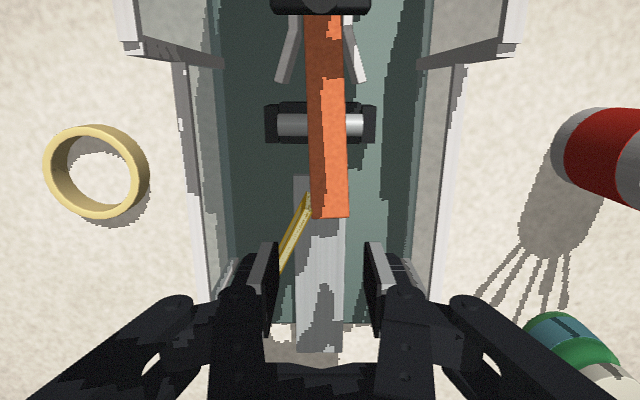

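```bash
python3 -m creep '[[-1.2,0.25,0,0],[-1.2,0.25,0,0],[-1.1,0.25,0,0],[0,0,0,-7.5],[0,0,0,-7.5],[0,0,0,-7.5],[0,0,0,-7.5],[0,0,0,-7.5],[0,0,0,-7.5],[0,0,0,-7.5],[0,0,0,-7.5],[0,0,0,-7.5],[0,0,0,-7.5],[0,0,0,-7.5],[0,0,0,-7.5],[0,0,0,0],[0,0,0,0]]' 0 60;python3 - <<'E'
from h import *
s=ctrl.read_state();T=Ro.from_quat(s['tcp_rot']).as_matrix();print(tst(s['eef_pos']),np.degrees(np.arctan2(T[1,0],T[0,0])),s['wrist_force'],s['joints'].round(2))
cv2.imwrite("pics/w9.png",ctrl.get_image("wrist")[:,:,::-1])
E
```

```text
time_s: 19.75
eef_pos: [517.7, 118.7, 170.0]
tcp_rot: [0.078, 0.997, -0.0, -0.0]
wrist_force: [-0.2, -0.9, 0.3]
finger_gap: 0.4
[-90.9253048   -7.55124581] 171.0466639191634 [-0.20214544 -0.90833199  0.3458284 ] [-1.18  0.37  1.05  1.98 -0.38  1.01  1.46]
```

View pics/w9.png

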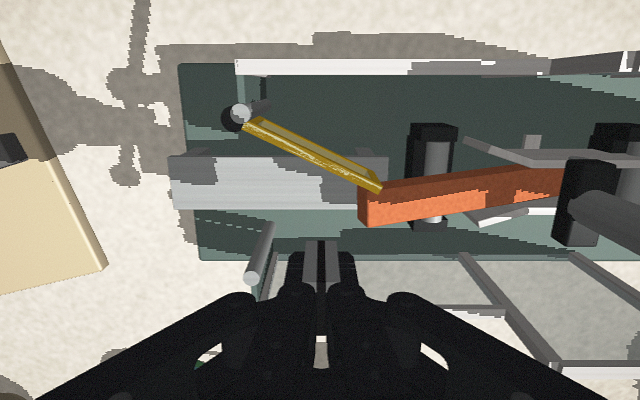

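```bash
python3 -m creep '[[-0.35,0,0,0],[0,0,2.5,0],[0,0,2.5,0],[0,0,2.5,0],[0,0,1,0],[0,0,0.6,0],[0,0,0.5,0],[0,0,0,0]]';python3 - <<'E'
from h import *
s=ctrl.read_state();T=Ro.from_quat(s['tcp_rot']).as_matrix();print(tst(s['eef_pos']),np.degrees(np.arctan2(T[1,0],T[0,0])),s['wrist_force'],s['joints'].round(2))
cv2.imwrite("pics/w10.png",ctrl.get_image("wrist")[:,:,::-1])
E
```

```text
time_s: 20.6
eef_pos: [521.8, 119.4, 74.5]
tcp_rot: [0.076, 0.997, 0.0, 0.0]
wrist_force: [-1.5, 1.2, 0.0]
finger_gap: 0.2
[-89.594554   -11.56780742] 171.28711294740575 [-1.50386191  1.17099905  0.04053879] [-1.04  0.53  0.9   2.03 -0.55  0.85  1.59]
```

View pics/w10.png

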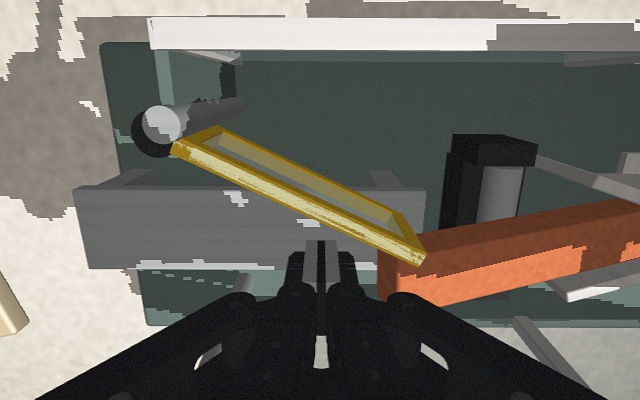

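```bash
cat > f.py <<'E'
from h import *
s=ctrl.read_state();a=P0[2];t=np.array([np.cos(a),np.sin(a)]);n=np.array([-np.sin(a),np.cos(a)])
F=s['wrist_force'];print('t',round(s['time_s'],2),'tester xy',tst(s['eef_pos']).round(2),'Fx %.2f Fy %.2f Fz %.2f'%(F[:2]@t,F[:2]@n,F[2]))
E
python3 -m creep '[[0,0.4,0,0],[0,0.4,0,0],[0,0.3,0,0],[0,0.3,0,0],[0,0,0,0]]'; python3 f.py; python3 -m creep '[[0,0.3,0,0],[0,0.3,0,0],[0,0.2,0,0],[0,0,0,0]]'; python3 f.py
```

```text
time_s: 21.15
eef_pos: [523.3, 129.5, 74.6]
tcp_rot: [0.077, 0.997, -0.002, -0.0]
wrist_force: [-1.4, -5.9, 3.4]
finger_gap: 0.0
t 21.15 tester xy [-79.45 -11.52] Fx -6.02 Fy 0.46 Fz 3.39
time_s: 21.55
eef_pos: [523.7, 137.0, 73.9]
tcp_rot: [0.077, 0.997, -0.003, -0.001]
wrist_force: [-1.5, -6.4, -0.5]
finger_gap: 0.2
t 21.55 tester xy [-71.95 -10.71] Fx -6.57 Fy 0.53 Fz -0.50
```

```bash
python3 - <<'E'
from h import *
cv2.imwrite("pics/w11.png",ctrl.get_image("wrist")[:,:,::-1])
E
python3 f.py
```

```text
t 21.6 tester xy [-71.97 -10.69] Fx -6.51 Fy -0.31 Fz 0.19
```

View pics/w11.png

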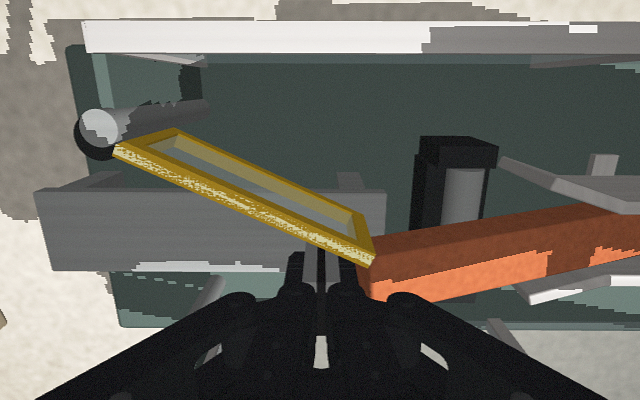

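```bash
python3 -m creep '[[0.15,0.3,0,0],[0.15,0.3,0,0],[0,0,0,0]]'; python3 f.py; python3 -m creep '[[0.15,0.3,0,0],[0.15,0.3,0,0],[0,0,0,0]]'; python3 f.py;  python3 - <<'E'
from h import *
cv2.imwrite("pics/w12.png",ctrl.get_image("wrist")[:,:,::-1])
E
```

```text
time_s: 21.9
eef_pos: [523.6, 148.2, 74.6]
tcp_rot: [0.076, 0.997, 0.0, 0.001]
wrist_force: [1.5, -2.0, -0.7]
finger_gap: 0.1
t 21.9 tester xy [-60.91  -8.98] Fx -1.76 Fy -1.74 Fz -0.71
time_s: 22.2
eef_pos: [521.0, 155.2, 74.5]
tcp_rot: [0.075, 0.997, 0.0, 0.0]
wrist_force: [1.7, -1.6, 0.0]
finger_gap: 0.1
t 22.2 tester xy [-54.35  -5.35] Fx -1.28 Fy -1.88 Fz 0.04
```

View pics/w12.png

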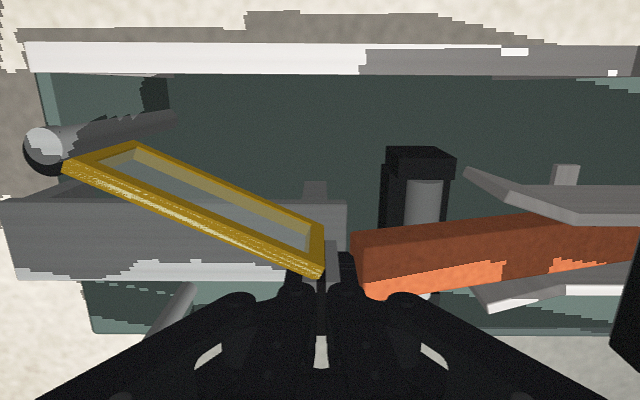

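```bash
python3 - <<'E'
from h import *
c=ctrl.camera_info("wrist");im=cv2.imread("pics/w12.png")
for p in((350,234),(357,281),(640,208)): print(p,tst(plane(c,p,88)[:2]))
E
python3 -m creep '[[0.1,0.2,0,0],[0.1,0.2,0,0],[0,0,0,0]]'; python3 f.py
```

```text
(350, 234) [-44.36200566  13.14384047]
(357, 281) [-40.8709769   -8.20496411]
(640, 208) [68.57851346 24.30955471]
time_s: 22.55
eef_pos: [519.1, 158.5, 74.3]
tcp_rot: [0.076, 0.997, 0.0, -0.0]
wrist_force: [1.8, -1.8, 1.9]
finger_gap: 0.1
t 22.55 tester xy [-51.4   -3.01] Fx -1.54 Fy -2.08 Fz 1.88
```

Run:
```python
from h import *
im=ctrl.get_image("wrist");cv2.imwrite("pics/w13.png",im[:,:,::-1]);print(ctrl.camera_info("wrist"))
cv2.imwrite("pics/z13.png",cv2.resize(im[150:330,240:640,::-1],None,fx=2,fy=2,interpolation=2))
cv2.imwrite("pics/s13.png",ctrl.get_image("scene")[:,:,::-1]);
a=cv2.imread('pics/s13.png')[60:220,300:460];cv2.imwrite('pics/z13s.png',cv2.resize(a,None,fx=3.75,fy=3.75,interpolation=2))
```

```text
{'fx': 348.5163985715946, 'fy': 348.5163985715946, 'cx': 320.78654497629776, 'cy': 192.51609905645302, 'rvec': array([-2.19936512, -1.88975338, -0.28683201]), 'tvec': array([-233.34900461, -459.1060137 ,   83.36478941])}
```

View pics/z13.png

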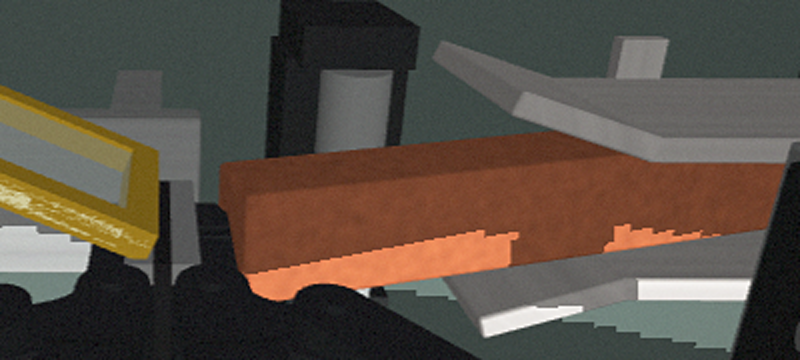

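View pics/z13s.png

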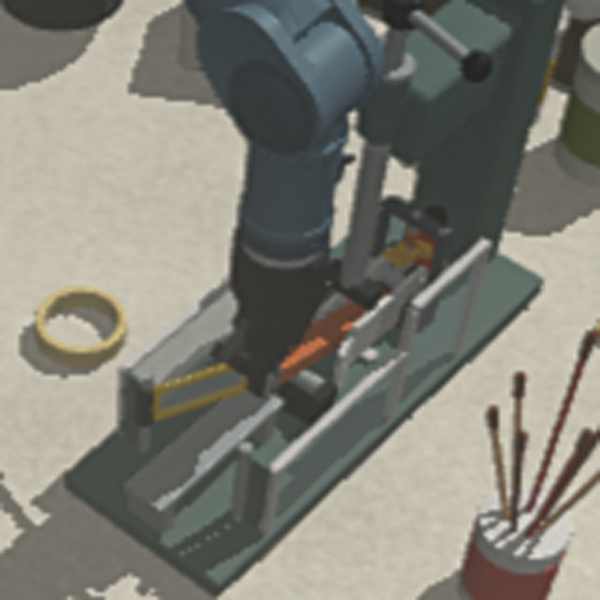

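Run:
```python
from h import *
c=ctrl.camera_info("wrist");u=lambda x,y:(240+x/2,150+y/2)
for nm,p,z in(("+y edge near tail",(246,192),88),("+y edge far",(640,152),88),("-y edge",(290,300),88),("-y far",(600,248),88),("tail lo corner",(220,165),70),("+yguide top inner start par",(652,162),80),("-",(780,162),80),("-y guide inner",(445,280),80),("-y guide inner2",(600,249),80),("plate corner",(200,118),69.5),("plate corner low",(10,272),69.5)): print(nm,tst(plane(c,u(*p),z)[:2]).round(1))
```

```text
+y edge near tail [-35.9  10.3]
+y edge far [41.7 19.1]
-y edge [-25.7 -14.9]
-y far [37.8 -2.4]
tail lo corner [-39.7   8.3]
+yguide top inner start par [50.7 13.4]
- [77.7 13.5]
-y guide inner [ 10.4 -15.2]
-y guide inner2 [43.6 -7.3]
plate corner [-44.4  19.5]
plate corner low [-89.3 -19.8]
```

```bash
python3 -m creep '[[0,-0.2,0,0],[0,0,-1,0],[0,0,-2.5,0],[0,0,-3,0],[0,0,-3,0],[0,0,0,-8],[0,0,0,-8],[0,0,0,-8],[0,0,0,-8],[0,0,0,-8],[0,0,0,-8],[0,0,0,0]]' 3.8 30;python3 - <<'E'
from h import *
s=ctrl.read_state();T=Ro.from_quat(s['tcp_rot']).as_matrix();print(tst(s['eef_pos']),np.degrees(np.arctan2(T[1,0],T[0,0])),s['wrist_force'],s['joints'].round(2))
im=ctrl.get_image("wrist");cv2.imwrite("pics/w14.png",im[:,:,::-1]);cv2.imwrite("pics/s14.png",ctrl.get_image("scene")[:,:,::-1])
E
```

```text
time_s: 23.85
eef_pos: [517.4, 156.4, 169.3]
tcp_rot: [-0.336, 0.942, 0.001, -0.001]
wrist_force: [0.8, 0.7, -0.5]
finger_gap: 37.7
[-53.71393119  -1.58057361] -140.69865066798167 [ 0.78074757  0.67867581 -0.47243657] [-1.08  0.32  0.84  1.95 -0.29  0.99  2.15]
```

View pics/w14.png

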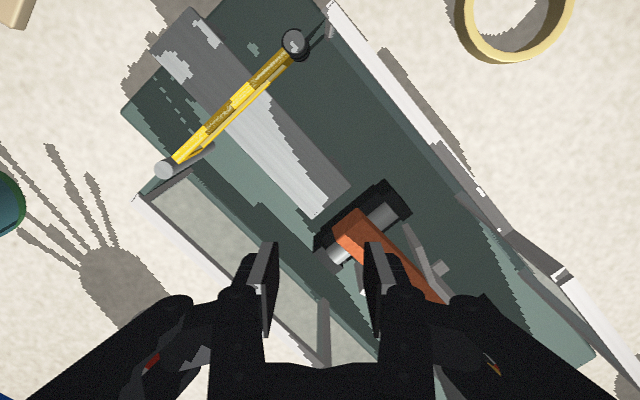

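```bash
python3 -m creep '[[0,0,0,-7],[0,0,0,-7],[0,0,0,-7],[0,0,0,-7],[0,0,0,-7],[0,0,0,-7],[0,0,0,0],[0,0,0,0]]';python3 - <<'E'
from h import *
s=ctrl.read_state();T=Ro.from_quat(s['tcp_rot']).as_matrix();print(tst(s['eef_pos']),np.degrees(np.arctan2(T[1,0],T[0,0])),T.round(3),s['joints'].round(2))
im=ctrl.get_image("wrist");cv2.imwrite("pics/w15.png",im[:,:,::-1])
E
```

```text
time_s: 24.75
eef_pos: [518.6, 156.1, 169.2]
tcp_rot: [-0.65, 0.76, 0.0, -0.0]
wrist_force: [-1.0, 0.5, 0.3]
finger_gap: 37.6
[-53.80635634  -2.82767766] -98.9275036649211 [[-0.155 -0.988 -0.001]
 [-0.988  0.155 -0.   ]
 [ 0.     0.001 -1.   ]] [-0.96  0.29  0.69  1.94 -0.22  0.98  2.82]
```

View pics/w15.png

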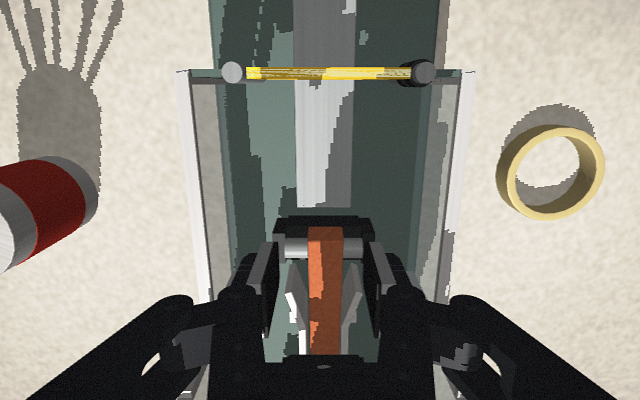

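Run:
```python
import cv2
a=cv2.imread('pics/s14.png')[60:220,300:460];cv2.imwrite('pics/z14s.png',cv2.resize(a,None,fx=3.75,fy=3.75,interpolation=2))
```

```text
(no output)
```

View pics/z14s.png

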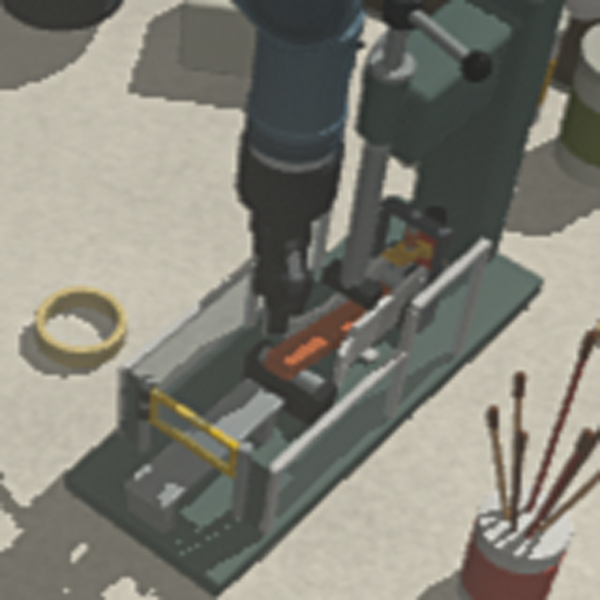

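Run:
```python
import cv2
a=cv2.imread('pics/w15.png')[205:365,260:390];cv2.imwrite('pics/z15.png',cv2.resize(a,None,fx=4.5,fy=3.7,interpolation=2))
a=cv2.imread('pics/s14.png')[110:180,360:440];cv2.imwrite('pics/z15s.png',cv2.resize(a,None,fx=8,fy=8,interpolation=2))
```

```text
(no output)
```

View pics/z15.png

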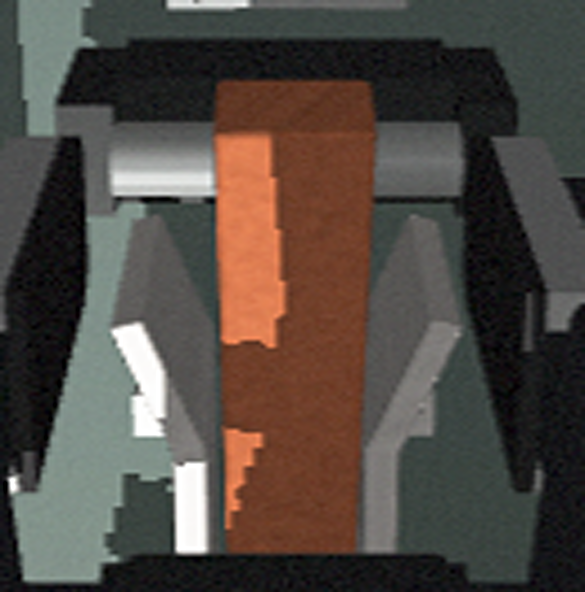

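View pics/z15s.png

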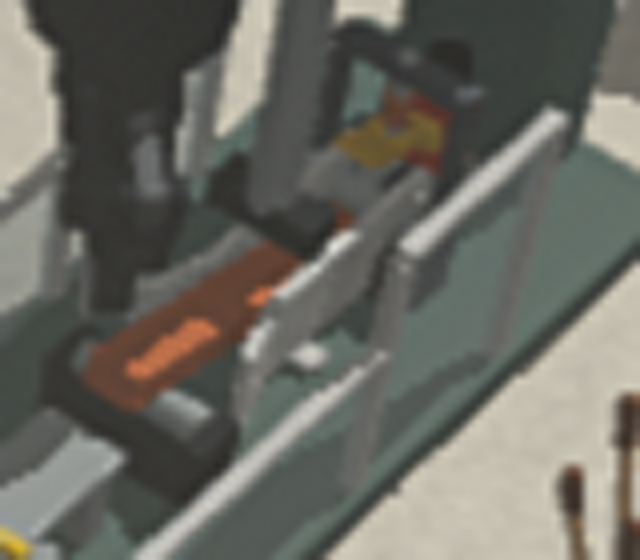

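```bash
cat > fit.py <<'E'
from h import *
def fitbar(c,pts_tail_top,pts_tail_bot,side_l,side_r,x0):
    # q: x,y,z of tail bottom centre (tester), pitch(nose down +), yaw
    def P(q,a,b,h):
        x,y,z,pt,yw=q;c1,s1=np.cos(pt),np.sin(pt)
        X=a*c1+h*s1;Z=-a*s1+h*c1;Y=b
        return w(P0,[(x+X*np.cos(yw)-Y*np.sin(yw),y+X*np.sin(yw)+Y*np.cos(yw),z+Z)])
    def res(q):
        r=[]
        for b,p in zip((-12.5,12.5),pts_tail_top): r+=list(proj(c,P(q,0,b,18))[0]-p)
        for b,p in zip((-12.5,12.5),pts_tail_bot): r+=list(proj(c,P(q,0,b,0))[0]-p)
        for b,p in((-12.5,side_l),(12.5,side_r)):
            A=proj(c,P(q,0,b,18))[0];B=proj(c,P(q,100,b,18))[0];t=(B-A)/np.linalg.norm(B-A);d=np.asarray(p)-A;r.append(3*(t[0]*d[1]-t[1]*d[0]))
        return np.array(r)
    b=least_squares(res,x0);return b
E
python3 - <<'E'
from fit import *
c=ctrl.camera_info("wrist");u=lambda x,y:np.array((260+x/4.5-.4,205+y/3.7-.4))
b=fitbar(c,(u(216,132),u(376,134)),(u(218,85),u(372,82)),u(228,550),u(358,550),[-25,0,70,.1,0])
print(b.x.round(2),np.degrees(b.x[3:]),b.fun.round(1))
E
```

```text
[-28.31   0.39  67.25   0.17  -0.  ] [ 9.91539489 -0.09482628] [ 0.2  0.5 -0.1 -0.1  0.5 -0.6 -0.6  0.2 -0.2  0.2]
```

```bash
python3 -m creep '[[-1.5,0.1,0,0],[-1.5,0.1,0,0],[-1.4,0.12,0,0],[0,0,2.5,0],[0,0,2.5,0],[0,0,2,0],[0,0,0,0],[0,0,0,0]]' 3.2 30; python3 f.py
python3 - <<'E'
from h import *
print(ctrl.read_state()['joints'].round(2));im=ctrl.get_image("wrist");cv2.imwrite("pics/w16.png",im[:,:,::-1])
E
```

```text
time_s: 25.6
eef_pos: [522.4, 201.2, 99.2]
tcp_rot: [-0.652, 0.758, 0.0, -0.0]
wrist_force: [1.3, 0.1, 0.2]
finger_gap: 32.0
t 25.6 tester xy [-8.65  0.23] Fx 0.29 Fy -1.28 Fz 0.19
[-0.93  0.42  0.59  1.95 -0.31  0.86  2.81]
```

View pics/w16.png

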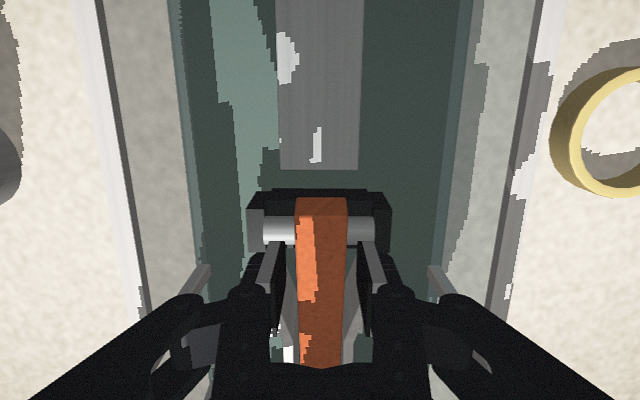

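```bash
python3 -m creep '[[0,0,0.9,0],[0,0,0.7,0],[0,0,0.4,0],[0,0,0,0]]'; python3 f.py; python3 -m creep '[[0,0,0,0],[0,0,0,0],[0,0,0,0],[0,0,0,0]]' 1.5 50; python3 f.py
```

```text
time_s: 26.05
eef_pos: [521.8, 199.9, 78.6]
tcp_rot: [-0.651, 0.759, 0.0, -0.001]
wrist_force: [-0.5, 0.3, 0.1]
finger_gap: 31.7
t 26.05 tester xy [-10.05   0.63] Fx 0.24 Fy 0.54 Fz 0.07
time_s: 26.45
eef_pos: [522.4, 200.1, 79.3]
tcp_rot: [-0.651, 0.759, -0.0, -0.0]
wrist_force: [-0.3, -0.6, -0.7]
finger_gap: 24.0
t 26.45 tester xy [-9.8   0.05] Fx -0.63 Fy 0.17 Fz -0.73
```

```bash
python3 -m creep '[[0.5,0,-0.09,0],[0.5,0,-0.09,0],[0.5,0,-0.09,0],[0.5,0,-0.09,0],[0,0,0,0]]'; python3 f.py; python3 -m creep '[[0.5,0,-0.09,0],[0.5,0,-0.09,0],[0.5,0,-0.09,0],[0.5,0,-0.09,0],[0.5,0,-0.09,0],[0,0,0,0]]'; python3 f.py;python3 - <<'E'
from h import *
print(ctrl.read_state()['joints'].round(2));im=ctrl.get_image("wrist");cv2.imwrite("pics/w17.png",im[:,:,::-1]);cv2.imwrite("pics/s17.png",ctrl.get_image("scene")[:,:,::-1])
a=cv2.imread('pics/s17.png')[110:180,360:440];cv2.imwrite('pics/z17s.png',cv2.resize(a,None,fx=8,fy=8,interpolation=2))
E
```

```text
time_s: 26.95
eef_pos: [520.1, 180.0, 83.8]
tcp_rot: [-0.651, 0.759, 0.0, 0.001]
wrist_force: [-0.6, 1.4, 4.8]
finger_gap: 23.4
t 26.95 tester xy [-29.99  -0.68] Fx 1.26 Fy 0.84 Fz 4.76
time_s: 27.55
eef_pos: [516.5, 155.6, 88.4]
tcp_rot: [-0.651, 0.759, 0.0, 0.001]
wrist_force: [-0.1, 4.0, 6.2]
finger_gap: 23.5
t 27.55 tester xy [-54.67  -0.82] Fx 3.94 Fy 0.68 Fz 6.24
[-0.79  0.39  0.49  2.   -0.25  0.81  2.83]
```

View pics/w17.png

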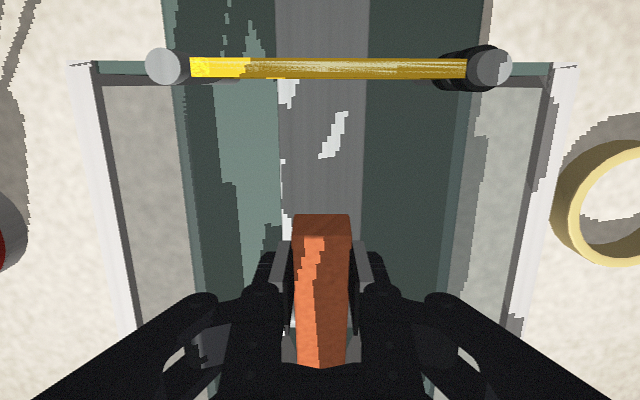

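View pics/z17s.png

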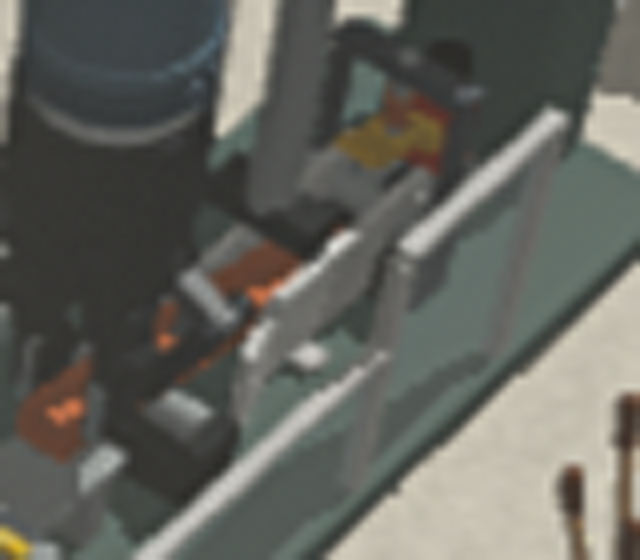

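```bash
python3 -m creep '[[0.2,0,0.1,0],[0,0,0.2,0],[0,0,0.2,0],[0,0,0,0]]' 1.5 25; python3 f.py;python3 -m creep '[[0,0,0.2,0],[0,0,0.2,0],[0,0,0,0]]'; python3 f.py;python3 - <<'E'
from h import *
print(ctrl.read_state()['joints'].round(2));im=ctrl.get_image("wrist");cv2.imwrite("pics/w18.png",im[:,:,::-1])
E
```

```text
time_s: 28.05
eef_pos: [516.5, 152.3, 83.4]
tcp_rot: [-0.651, 0.759, -0.001, 0.001]
wrist_force: [0.1, 1.5, 8.3]
finger_gap: 23.2
t 28.05 tester xy [-57.95  -1.33] Fx 1.51 Fy 0.09 Fz 8.30
time_s: 28.35
eef_pos: [516.1, 150.4, 79.2]
tcp_rot: [-0.65, 0.76, -0.001, -0.001]
wrist_force: [-0.2, -1.1, 9.1]
finger_gap: 23.2
t 28.35 tester xy [-59.82  -1.25] Fx -1.12 Fy 0.07 Fz 9.12
[-0.76  0.4   0.47  2.   -0.24  0.8   2.83]
```

View pics/w18.png

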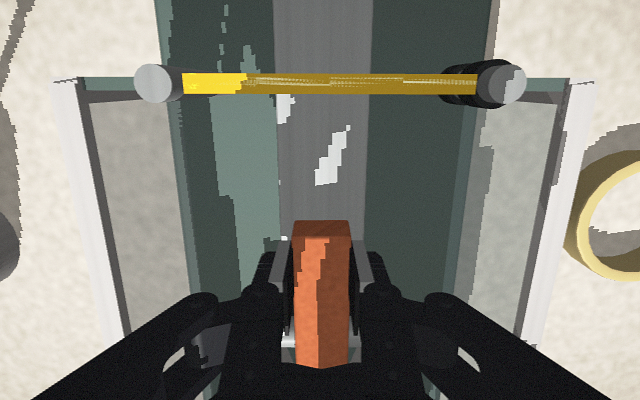

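Run:
```python
import cv2
a=cv2.imread('pics/w18.png')[205:375,270:375];cv2.imwrite('pics/z18.png',cv2.resize(a,None,fx=5,fy=3.5,interpolation=2))
```

```text
(no output)
```

View pics/z18.png

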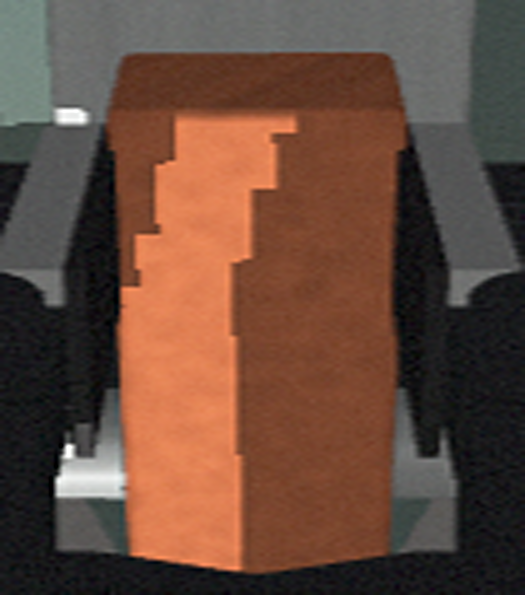

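Run:
```python
from fit import *
c=ctrl.camera_info("wrist");u=lambda x,y:np.array((270+x/5-.4,205+y/3.5-.4))
b=fitbar(c,(u(107,106),u(406,106)),(u(120,54),u(390,54)),u(128,550),u(388,550),[-75,0,70,.1,0])
print(b.x.round(2),np.degrees(b.x[3:]),b.fun.round(1))
for pt in(0,3,6,9):
    def g(q): 
        return None
```

```text
[-75.87  -1.16  66.89  -0.     0.  ] [-0.26030949  0.06629943] [ 0.3  0.3 -0.6  0.2  0.8 -0.3 -0.4 -0.4 -0.3  0.3]
```

```bash
python3 -m creep '[[0,0,0.05,0],[0,0,0,0],[0,0,0,0]]' 1.5 90; python3 f.py;python3 -m creep '[[0,0.08,-0.3,0],[-0.3,0,-0.1,0],[-0.3,0,0,0],[0,0,0,0]]'; python3 f.py
python3 - <<'E'
from h import *
im=ctrl.get_image("wrist");cv2.imwrite("pics/w19.png",im[:,:,::-1]);cv2.imwrite("pics/s19.png",ctrl.get_image("scene")[:,:,::-1])
a=cv2.imread('pics/s19.png')[110:180,360:440];cv2.imwrite('pics/z19s.png',cv2.resize(a,None,fx=8,fy=8,interpolation=2))
E
```

```text
time_s: 28.7
eef_pos: [516.2, 150.3, 79.1]
tcp_rot: [-0.65, 0.76, -0.001, -0.001]
wrist_force: [-1.1, -1.8, 10.3]
finger_gap: 22.2
t 28.7 tester xy [-59.93  -1.3 ] Fx -1.94 Fy 0.78 Fz 10.27
time_s: 29.1
eef_pos: [515.5, 158.5, 81.1]
tcp_rot: [-0.651, 0.759, -0.001, -0.001]
wrist_force: [3.1, -1.6, -2.1]
finger_gap: 22.2
t 29.1 tester xy [-52.     0.61] Fx -1.10 Fy -3.26 Fz -2.14
```

View pics/z19s.png

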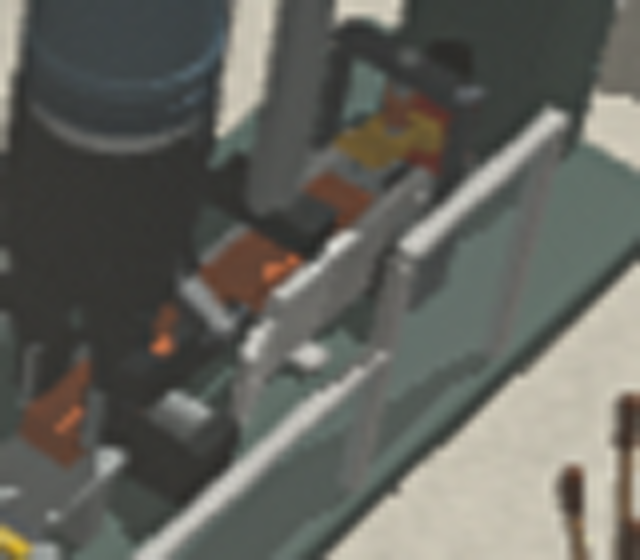

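```bash
python3 -m creep '[[-0.2,-0.08,0,0],[-0.3,0,0,0],[-0.3,0,0,0],[0,0,0,0]]'; python3 f.py;python3 -m creep '[[-0.3,0,0,0],[-0.3,0,0,0],[0,0,0,0]]'; python3 f.py; python3 -c "
from h import *
print(ctrl.read_state()['joints'].round(2))"
```

```text
time_s: 29.6
eef_pos: [516.0, 161.7, 80.9]
tcp_rot: [-0.65, 0.76, -0.001, -0.004]
wrist_force: [1.0, -10.0, 1.2]
finger_gap: 22.3
t 29.6 tester xy [-48.67   0.56] Fx -9.74 Fy -2.46 Fz 1.17
time_s: 29.9
eef_pos: [516.0, 161.8, 80.3]
tcp_rot: [-0.649, 0.76, -0.003, -0.008]
wrist_force: [-0.4, -17.8, 2.7]
finger_gap: 21.9
t 29.9 tester xy [-48.62   0.62] Fx -17.69 Fy -2.26 Fz 2.68
[-0.78  0.41  0.47  1.99 -0.23  0.81  2.8 ]
```

```bash
python3 -m creep '[[0.6,0,0,0],[0.6,0,0,0],[0,-0.08,-0.25,0],[0,0,0,0]]'; python3 f.py
python3 - <<'E'
from h import *
im=ctrl.get_image("wrist");cv2.imwrite("pics/w20.png",im[:,:,::-1]);cv2.imwrite("pics/s20.png",ctrl.get_image("scene")[:,:,::-1])
a=cv2.imread('pics/s20.png')[110:180,360:440];cv2.imwrite('pics/z20s.png',cv2.resize(a,None,fx=8,fy=8,interpolation=2))
a=cv2.imread('pics/w20.png')[205:375,270:375];cv2.imwrite('pics/z20.png',cv2.resize(a,None,fx=5,fy=3.5,interpolation=2))
E
```

```text
time_s: 30.3
eef_pos: [517.0, 161.9, 84.5]
tcp_rot: [-0.652, 0.758, 0.0, -0.0]
wrist_force: [1.4, -2.7, -1.4]
finger_gap: 22.4
t 30.3 tester xy [-48.41  -0.34] Fx -2.48 Fy -1.76 Fz -1.38
```

View pics/z20.png

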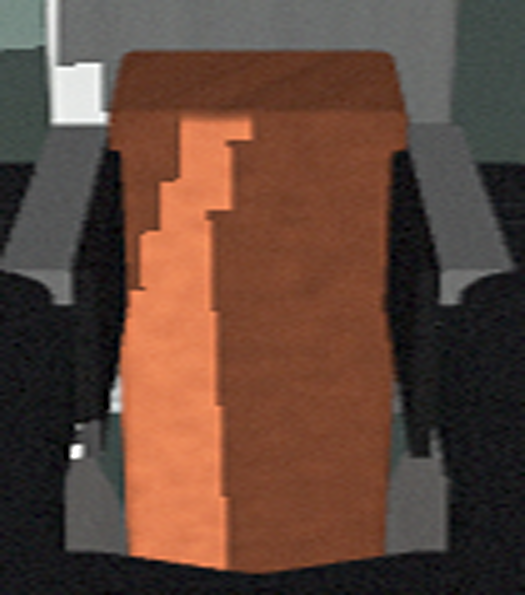

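View pics/z20s.png

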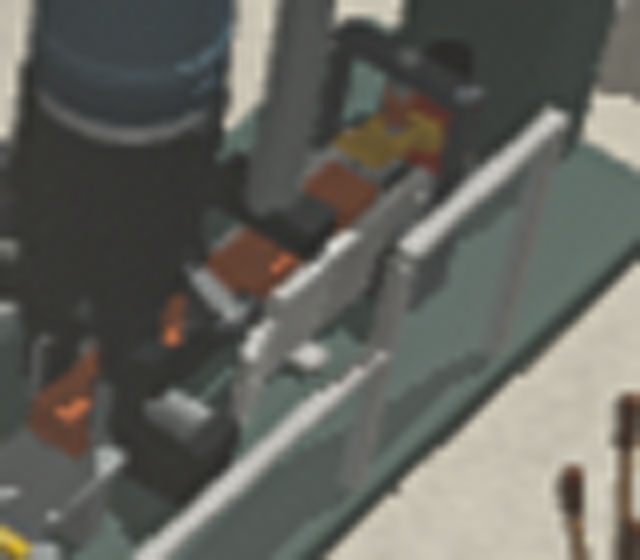

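Run:
```python
from fit import *
c=ctrl.camera_info("scene")
for q in((328,158),(378,182),(340,195),(300,215),(430,150)):
    print(q,tst(plane(c,(360+q[0]/8-.5,110+q[1]/8-.5),88)[:2]).round(1))
c=ctrl.camera_info("wrist");u=lambda x,y:np.array((270+x/5-.4,205+y/3.5-.4))
b=fitbar(c,(u(107,110),u(406,110)),(u(120,52),u(390,52)),u(130,550),u(386,550),[-75,0,70,.1,0])
print(b.x.round(2),np.degrees(b.x[3:]),b.fun.round(1))
for n in ("w15","w18","w20"):
  pass
s=ctrl.read_state();print(s['eef_pos'],s['wrist_torque'])
```

```text
(328, 158) [125.5   8.5]
(378, 182) [128.1 -14.8]
(340, 195) [111.6  -7.8]
(300, 215) [91.4 -2.6]
(430, 150) [157.6 -19.7]
[-6.492e+01 -2.600e-01  7.248e+01  3.000e-02  0.000e+00] [2.00128201 0.27586432] [ 0.2  0.3 -0.5  0.1  0.7 -0.2 -0.3 -0.4 -0.2  0.2]
[516.90613694 161.84730525  84.28819974] [-0.70977635 -0.1759801  -0.2632485 ]
```

```bash
python3 -m creep '[[0.4,0,0,0],[0.4,0,0.1,0],[0,0,0,0]]'; python3 f.py; python3 -m creep '[[0,0,0.2,0],[0,0,0.2,0],[0,0,0.2,0],[0,0,0,0]]' 1.5 20; python3 f.py;python3 -m creep '[[0,0,0.2,0],[0,0,0.2,0],[0,0,0,0]]' ; python3 f.py
python3 - <<'E'
from h import *
im=ctrl.get_image("wrist");cv2.imwrite("pics/w21.png",im[:,:,::-1])
a=im[205:375,270:375,::-1];cv2.imwrite('pics/z21.png',cv2.resize(a,None,fx=5,fy=3.5,interpolation=2))
print(ctrl.read_state()['joints'].round(2))
E
```

```text
time_s: 30.7
eef_pos: [515.7, 153.7, 83.3]
tcp_rot: [-0.652, 0.759, 0.0, -0.0]
wrist_force: [0.6, -0.7, -1.1]
finger_gap: 22.0
t 30.7 tester xy [-56.68  -0.31] Fx -0.59 Fy -0.71 Fz -1.07
time_s: 31.1
eef_pos: [516.1, 153.5, 78.9]
tcp_rot: [-0.651, 0.759, 0.001, -0.0]
wrist_force: [-4.1, -3.1, 11.0]
finger_gap: 22.4
t 31.1 tester xy [-56.8   -0.76] Fx -3.67 Fy 3.54 Fz 10.95
time_s: 31.4
eef_pos: [517.0, 153.1, 76.5]
tcp_rot: [-0.651, 0.759, 0.001, 0.0]
wrist_force: [-6.2, -4.5, 18.9]
finger_gap: 22.5
t 31.4 tester xy [-57.08  -1.66] Fx -5.35 Fy 5.48 Fz 18.95
[-0.72  0.4   0.42  2.   -0.23  0.79  2.82]
```

View pics/z21.png

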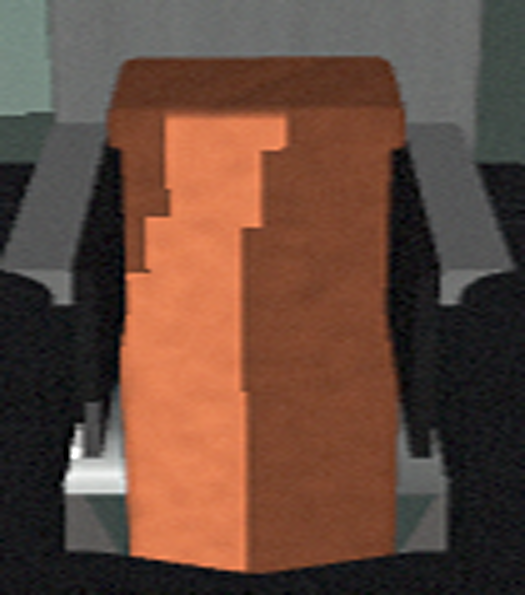

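Run:
```python
from fit import *
c=ctrl.camera_info("wrist");u=lambda x,y:np.array((270+x/5-.4,205+y/3.5-.4))
for L,R in((130,393),(127,396)):
  b=fitbar(c,(u(107,108),u(404,108)),(u(120,58),u(390,58)),u(L,550),u(R,550),[-75,0,70,.1,0])
  print(b.x.round(2),np.degrees(b.x[3:]),b.fun.round(1))
```

```text
[-7.249e+01 -1.610e+00  6.423e+01 -3.000e-02  1.000e-02] [-1.69993274  0.44033397] [ 0.2  0.5 -0.2 -0.   0.7 -0.  -0.5 -0.5 -0.3  0.2]
[-7.309e+01 -1.600e+00  6.599e+01 -4.000e-02  1.000e-02] [-2.56609159  0.44322552] [-0.2  0.3  0.2 -0.2  0.4  0.2 -0.2 -0.3 -0.1  0. ]
```

```bash
python3 -m creep '[[0,0,0,0],[0,0,0,0],[0,0,0,0]]' 1.5 100;python3 -m creep '[[0,0.06,-0.2,0],[0,0.06,-0.2,0],[0,0,-0.15,0],[0,0,0,0]]'; python3 f.py; python3 -m creep '[[-0.3,0,0,0],[-0.3,0,0,0],[-0.3,0,0,0],[-0.3,0,0,0],[0,0,0,0]]'; python3 f.py
```

```text
time_s: 31.75
eef_pos: [516.9, 153.1, 76.6]
tcp_rot: [-0.651, 0.759, 0.001, 0.0]
wrist_force: [-6.0, -4.0, 19.6]
finger_gap: 22.3
time_s: 32.15
eef_pos: [515.9, 153.9, 79.1]
tcp_rot: [-0.651, 0.759, -0.0, 0.001]
wrist_force: [2.4, -0.7, 0.3]
finger_gap: 22.3
t 32.15 tester xy [-56.48  -0.47] Fx -0.29 Fy -2.47 Fz 0.30
time_s: 32.65
eef_pos: [516.7, 161.1, 78.8]
tcp_rot: [-0.65, 0.76, -0.002, -0.003]
wrist_force: [0.4, -9.5, 5.0]
finger_gap: 21.9
t 32.65 tester xy [-49.22  -0.24] Fx -9.36 Fy -1.84 Fz 4.97
```

```bash
python3 -m creep '[[0,0,-0.15,0],[0,0,-0.15,0],[0,0,0,0]]'; python3 f.py; python3 -m creep '[[-0.2,0,0,0],[-0.2,0,0,0],[0,0,0,0]]'; python3 f.py;python3 - <<'E'
from h import *
im=ctrl.get_image("wrist");cv2.imwrite("pics/w22.png",im[:,:,::-1]);print(ctrl.read_state()['wrist_torque'])
E
```

```text
time_s: 32.95
eef_pos: [516.2, 161.4, 80.9]
tcp_rot: [-0.65, 0.76, -0.001, -0.003]
wrist_force: [3.6, -7.8, -1.0]
finger_gap: 22.1
t 32.95 tester xy [-48.97   0.36] Fx -7.12 Fy -4.75 Fz -0.97
time_s: 33.25
eef_pos: [516.0, 161.5, 80.2]
tcp_rot: [-0.65, 0.76, -0.002, -0.005]
wrist_force: [1.6, -12.9, 0.5]
finger_gap: 22.1
t 33.25 tester xy [-48.92   0.53] Fx -12.55 Fy -3.50 Fz 0.45
[-2.74255962 -0.39403393 -0.47782199]
```

Run:
```python
from fit import *
cv2.imwrite("pics/s22.png",ctrl.get_image("scene")[:,:,::-1])
a=cv2.imread('pics/s22.png')[112:152,380:430];cv2.imwrite('pics/z22s.png',cv2.resize(a,None,fx=14,fy=14,interpolation=2))
c=ctrl.camera_info("scene")
q=lambda x,y,z:((proj(c,w(P0,[(x,y,z)]))[0]-[380,112]+.5)*14).round()
for n,p in dict(lead_top_p=(135,12.5,88),lead_top_m=(135,-12.5,88),lead_bot_m=(135,-12.5,70),g1p=(52,14,80),gend_p=(150,14,80),gend_m=(150,-14,80),foot=(153,0,85.5),ramp=(125,0,95),roller2=(139,0,70),b100p=(100,12.5,88),b100m=(100,-12.5,88),b120p=(120,12.5,88),b120m=(120,-12.5,88),b120mlow=(120,-12.5,80),b120plow=(120,12.5,80)).items(): print(n,q(*p))
```

```text
lead_top_p [304. 219.]
lead_top_m [391. 270.]
lead_bot_m [379. 325.]
g1p [ 80. 429.]
gend_p [332. 208.]
gend_m [428. 264.]
foot [391. 213.]
ramp [327. 245.]
roller2 [346. 291.]
b100p [215. 298.]
b100m [302. 349.]
b120p [266. 253.]
b120m [353. 304.]
b120mlow [348. 328.]
b120plow [262. 277.]
```

View pics/z22s.png

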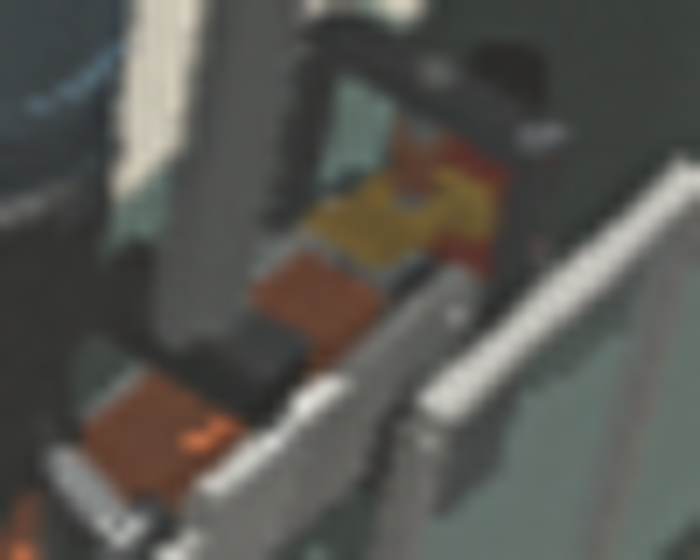

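View pics/w22.png

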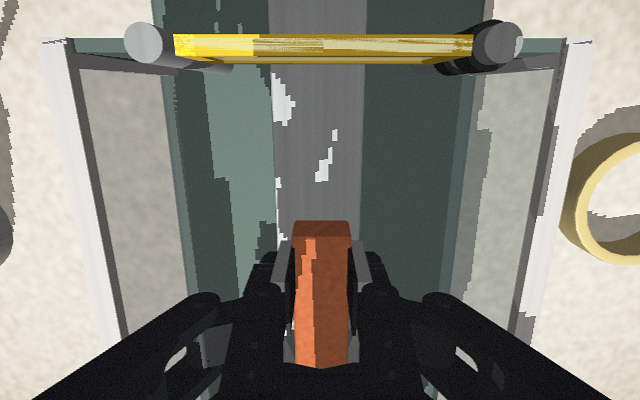

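```bash
python3 -m creep '[[0.5,-0.05,0,0],[0.5,0,0,0],[0.6,0,-0.05,0],[0.6,0,-0.05,0],[0.6,0,-0.05,0],[0,0,0,0]]'; python3 f.py;python3 -c "
from h import *
print(ctrl.read_state()['joints'].round(3))"
```

```text
time_s: 33.95
eef_pos: [513.4, 140.8, 83.6]
tcp_rot: [-0.651, 0.759, -0.0, -0.0]
wrist_force: [3.5, -1.4, -1.8]
finger_gap: 22.8
t 33.95 tester xy [-6.975e+01 -5.000e-02] Fx -0.88 Fy -3.65 Fz -1.76
[-0.685  0.37   0.394  2.011 -0.195  0.797  2.811]
```

```bash
python3 -m creep '[[0.6,-0.05,0,0],[0.6,0,0,0],[0.6,0,0,0],[0.6,0,0,0],[0.6,0,0,0],[0.4,0,0,0],[0,0,0,0]]'; python3 f.py;python3 - <<'E'
from h import *
print(ctrl.read_state()['joints'].round(3));im=ctrl.get_image("wrist");cv2.imwrite("pics/w23.png",im[:,:,::-1]);cv2.imwrite("pics/s23.png",ctrl.get_image("scene")[:,:,::-1])
a=cv2.imread('pics/s23.png')[80:200,330:450];cv2.imwrite('pics/z23s.png',cv2.resize(a,None,fx=5,fy=5,interpolation=2))
E
```

```text
time_s: 34.65
eef_pos: [508.4, 106.5, 83.2]
tcp_rot: [-0.651, 0.759, -0.0, -0.001]
wrist_force: [1.9, -1.7, -0.8]
finger_gap: 22.2
t 34.65 tester xy [-104.41   -0.22] Fx -1.42 Fy -2.12 Fz -0.81
[-0.566  0.342  0.321  2.038 -0.149  0.785  2.831]
```

View pics/w23.png

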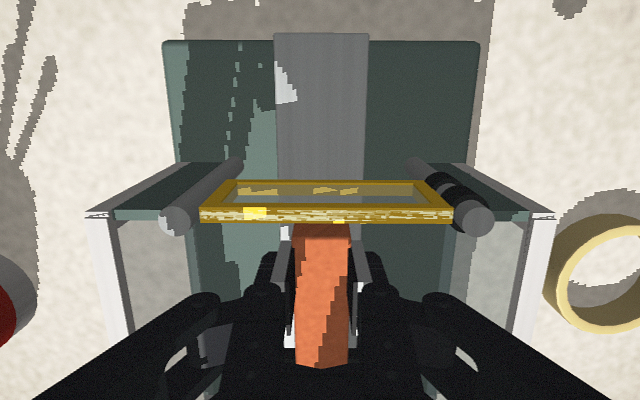

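View pics/z23s.png

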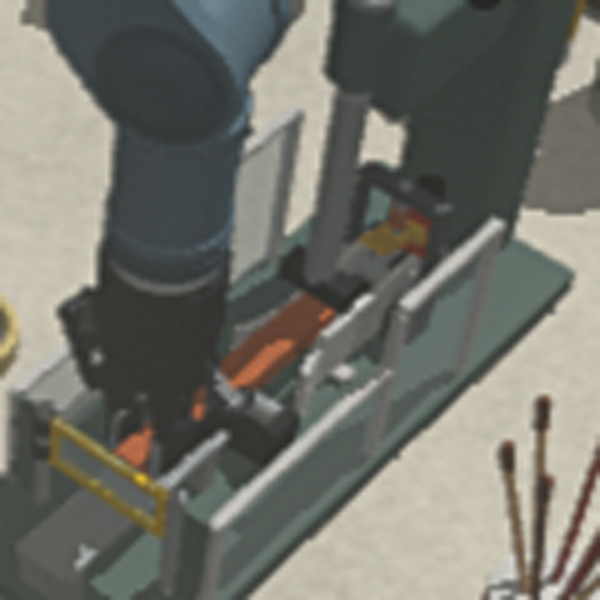

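```bash
python3 -m creep '[[0,0,0.15,0],[0,0,0.15,0],[0,0,0,0]]' 1.5 20; python3 f.py; python3 -m creep '[[0,0,0,0],[0,0,0,0],[0,0,0,0],[-0.1,0,0.2,0],[-0.1,0,0.2,0],[-0.1,0,0.1,0],[0,0,0,0]]' 3.4; python3 f.py;python3 - <<'E'
from h import *
im=ctrl.get_image("wrist");cv2.imwrite("pics/w24.png",im[:,:,::-1]);cv2.imwrite("pics/s24.png",ctrl.get_image("scene")[:,:,::-1])
a=im[205:375,270:375,::-1];cv2.imwrite('pics/z24.png',cv2.resize(a,None,fx=5,fy=3.5,interpolation=2))
a=cv2.imread('pics/s24.png')[112:152,380:430];cv2.imwrite('pics/z24s.png',cv2.resize(a,None,fx=14,fy=14,interpolation=2))
E
```

```text
time_s: 35.05
eef_pos: [509.1, 108.1, 80.4]
tcp_rot: [-0.651, 0.759, -0.0, -0.0]
wrist_force: [1.2, -1.4, 0.4]
finger_gap: 22.2
t 35.05 tester xy [-102.74   -0.68] Fx -1.20 Fy -1.41 Fz 0.37
time_s: 35.75
eef_pos: [509.1, 111.3, 75.1]
tcp_rot: [-0.652, 0.759, 0.0, -0.0]
wrist_force: [-0.6, -0.0, -0.7]
finger_gap: 34.0
t 35.75 tester xy [-99.52  -0.25] Fx -0.11 Fy 0.58 Fz -0.68
```

View pics/z24.png

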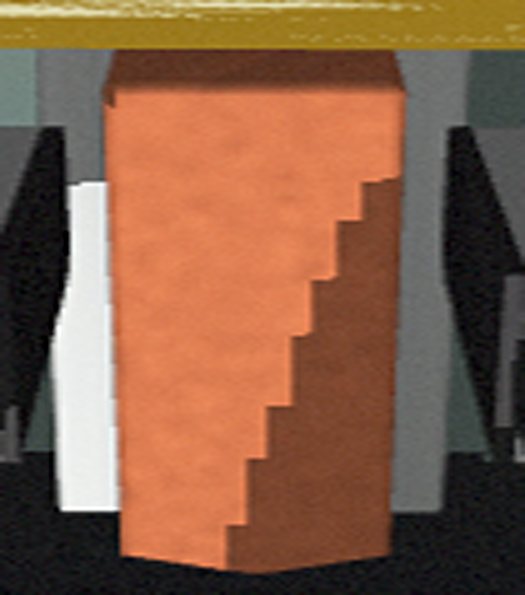

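```bash
python3 -m creep '[[0,0,0,0],[0,0,0,0],[0,0,0,0],[0,0,0,0]]' 1.5 100; python3 f.py; python3 -m creep '[[0,0,-0.15,0],[-0.8,0,0,0],[-0.8,0,0,0],[-0.8,0,0,0],[-0.8,0,0,0],[-0.8,0,0,0],[0,0,0,0]]'; python3 f.py;python3 - <<'E'
from h import *
im=ctrl.get_image("wrist");cv2.imwrite("pics/w25.png",im[:,:,::-1]);cv2.imwrite("pics/s25.png",ctrl.get_image("scene")[:,:,::-1])
a=cv2.imread('pics/s25.png')[112:152,380:430];cv2.imwrite('pics/z25s.png',cv2.resize(a,None,fx=14,fy=14,interpolation=2))
E
```

```text
time_s: 36.25
eef_pos: [509.6, 111.1, 75.8]
tcp_rot: [-0.651, 0.759, -0.0, 0.0]
wrist_force: [-2.0, -0.9, 5.3]
finger_gap: 22.3
t 36.25 tester xy [-99.71  -0.75] Fx -1.18 Fy 1.88 Fz 5.26
time_s: 36.95
eef_pos: [515.8, 153.0, 76.8]
tcp_rot: [-0.652, 0.758, 0.0, 0.001]
wrist_force: [1.3, 1.3, -1.2]
finger_gap: 22.5
t 36.95 tester xy [-57.33  -0.51] Fx 1.46 Fy -1.08 Fz -1.16
```

View pics/w25.png

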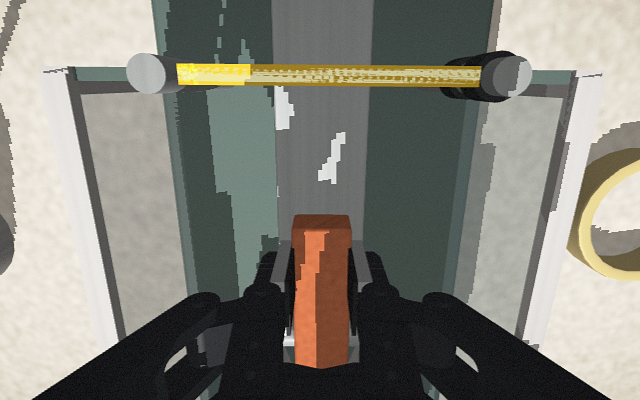

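View pics/z25s.png

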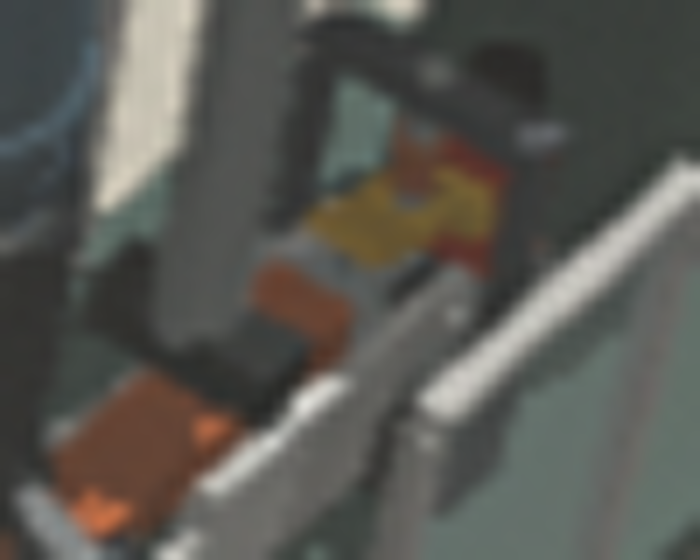

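```bash
python3 -m creep '[[0,0,-0.12,0],[-0.4,0,0,0],[-0.4,0,0,0],[-0.3,0,0,0],[0,0,0,0]]'; python3 f.py;python3 -m creep '[[-0.3,0,0,0],[-0.3,0,0,0],[-0.2,0,0,0],[0,0,0,0]]'; python3 f.py
```

```text
time_s: 37.55
eef_pos: [517.3, 162.5, 78.1]
tcp_rot: [-0.652, 0.758, 0.0, 0.0]
wrist_force: [-0.0, -0.4, -1.9]
finger_gap: 22.0
t 37.55 tester xy [-47.76  -0.55] Fx -0.43 Fy -0.02 Fz -1.89
time_s: 37.95
eef_pos: [518.4, 170.0, 78.1]
tcp_rot: [-0.652, 0.759, 0.0, 0.0]
wrist_force: [-0.4, 0.3, -1.8]
finger_gap: 22.0
t 37.95 tester xy [-40.15  -0.53] Fx 0.26 Fy 0.49 Fz -1.76
```

```bash
python3 -m creep '[[-0.2,0,0,0],[-0.2,0,0,0],[-0.2,0,0,0],[0,0,0,0]]'; python3 f.py;python3 -m creep '[[-0.2,0,0,0],[-0.2,0,0,0],[0,0,0,0]]'; python3 f.py; python3 -m creep '[[-0.2,0,0,0],[-0.2,0,0,0],[0,0,0,0]]'; python3 f.py
```

```text
time_s: 38.35
eef_pos: [518.8, 174.0, 77.7]
tcp_rot: [-0.651, 0.759, -0.0, -0.001]
wrist_force: [-0.2, -2.4, -1.8]
finger_gap: 22.0
t 38.35 tester xy [-36.08  -0.34] Fx -2.41 Fy -0.12 Fz -1.84
time_s: 38.65
eef_pos: [519.9, 179.4, 78.0]
tcp_rot: [-0.651, 0.759, 0.0, -0.0]
wrist_force: [0.1, -2.5, -2.5]
finger_gap: 22.0
t 38.65 tester xy [-30.58  -0.53] Fx -2.47 Fy -0.50 Fz -2.49
time_s: 38.95
eef_pos: [520.7, 184.3, 78.2]
tcp_rot: [-0.652, 0.758, 0.0, 0.001]
wrist_force: [-0.3, -1.6, -3.7]
finger_gap: 22.0
t 38.95 tester xy [-25.64  -0.61] Fx -1.61 Fy 0.01 Fz -3.69
```

```bash
python3 -m creep '[[0,0,0.15,0],[0,0,0,0]]'; python3 f.py;python3 -m creep '[[-0.15,0,0,0],[-0.15,0,0,0],[0,0,0,0]]'; python3 f.py; python3 -m creep '[[-0.15,0,0,0],[-0.15,0,0,0],[0,0,0,0]]'; python3 f.py
```

```text
time_s: 39.15
eef_pos: [520.7, 184.3, 76.7]
tcp_rot: [-0.652, 0.759, 0.0, 0.001]
wrist_force: [0.7, -1.2, -1.4]
finger_gap: 22.2
t 39.15 tester xy [-25.63  -0.65] Fx -1.06 Fy -0.90 Fz -1.43
time_s: 39.45
eef_pos: [521.0, 186.1, 76.6]
tcp_rot: [-0.651, 0.759, -0.0, -0.0]
wrist_force: [-0.6, -2.7, -1.1]
finger_gap: 22.4
t 39.45 tester xy [-23.85  -0.66] Fx -2.75 Fy 0.14 Fz -1.07
time_s: 39.75
eef_pos: [521.6, 189.5, 76.6]
tcp_rot: [-0.651, 0.759, -0.0, 0.0]
wrist_force: [-1.1, -2.8, -2.6]
finger_gap: 22.1
t 39.75 tester xy [-20.39  -0.7 ] Fx -2.88 Fy 0.62 Fz -2.64
```

```bash
for i in 1 2 3; do python3 f.py; break; done; python3 -m creep '[[-0.15,0,0,0],[-0.15,0,0,0],[0,0,0,0]]' >/dev/null; python3 f.py; python3 -m creep '[[-0.15,0,0,0],[-0.15,0,0,0],[0,0,0,0]]'>/dev/null; python3 f.py; python3 -c "
from h import *
cv2.imwrite('pics/w26.png',ctrl.get_image('wrist')[:,:,::-1]);cv2.imwrite('pics/s26.png',ctrl.get_image('scene')[:,:,::-1])
a=cv2.imread('pics/s26.png')[112:152,380:430];cv2.imwrite('pics/z26s.png',cv2.resize(a,None,fx=14,fy=14,interpolation=2))"
```

```text
t 39.75 tester xy [-20.39  -0.7 ] Fx -2.88 Fy 0.62 Fz -2.64
t 40.05 tester xy [-17.24  -0.62] Fx -2.42 Fy -0.02 Fz -1.57
t 40.35 tester xy [-14.28  -0.58] Fx -3.21 Fy -0.49 Fz -1.46
```

View pics/z26s.png

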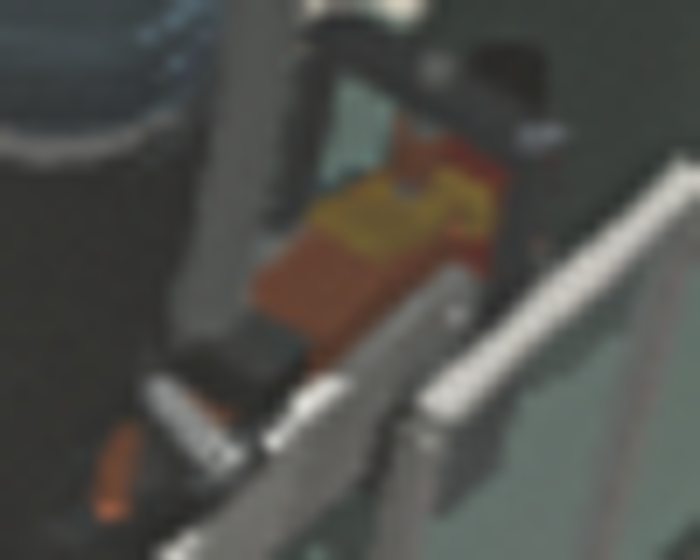

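View pics/w26.png

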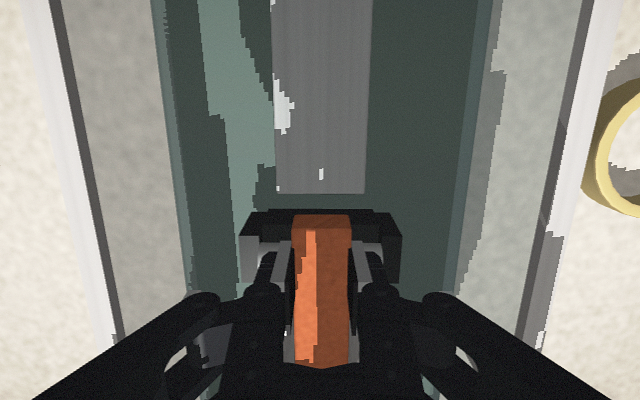

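```bash
python3 -m creep '[[-0.15,0,0,0],[-0.15,0,0,0],[0,0,0,0]]' >/dev/null; python3 f.py; python3 -m creep '[[-0.15,0,0,0],[-0.1,0,0,0],[0,0,0,0]]'>/dev/null; python3 f.py
```

```text
t 40.75 tester xy [-11.4   -0.58] Fx -3.21 Fy -0.15 Fz -1.34
t 41.05 tester xy [-8.91 -0.56] Fx -1.96 Fy 0.60 Fz -1.45
```

```bash
python3 -m creep '[[-0.15,0,0,0],[-0.1,0,0,0],[0,0,0,0]]' >/dev/null; python3 f.py
```

```text
t 41.35 tester xy [-6.52 -0.56] Fx -3.61 Fy -0.07 Fz -1.31
```

```bash
python3 -m creep '[[-0.1,0,0,0],[-0.1,0,0,0],[0,0,0,0]]' >/dev/null; python3 f.py
```

```text
t 41.65 tester xy [-4.92 -0.52] Fx -4.17 Fy -0.17 Fz -1.71
```

```bash
python3 -m creep '[[-0.1,0,0,0],[-0.1,0,0,0],[0,0,0,0]]' >/dev/null; python3 f.py
```

```text
t 41.95 tester xy [-2.77 -0.58] Fx -4.98 Fy 0.02 Fz -1.28
```

```bash
python3 -m creep '[[-0.1,0,0,0],[-0.05,0,0,0],[0,0,0,0]]' >/dev/null; python3 f.py
```

```text
t 42.25 tester xy [-1.73 -0.52] Fx -4.25 Fy 0.16 Fz -1.92
```

```bash
python3 -m creep '[[-0.1,0,0,0],[-0.05,0,0,0],[0,0,0,0]]' >/dev/null; python3 f.py
```

```text
t 42.55 tester xy [-1.67 -0.48] Fx -6.99 Fy 0.73 Fz 0.11
```

```bash
python3 -m creep '[[-0.1,0,0,0],[-0.1,0,0,0],[0,0,0,0]]' >/dev/null; python3 f.py
```

```text
t 42.85 tester xy [-1.49 -0.47] Fx -9.24 Fy 1.48 Fz 2.16
```

```bash
python3 -m creep '[[-0.1,0,0,0],[-0.1,0,0,0],[0,0,0,0]]' >/dev/null; python3 f.py
```

```text
t 43.15 tester xy [-1.39 -0.53] Fx -13.03 Fy 1.11 Fz 3.34
```

```bash
python3 -m creep '[[-0.08,0,0,0],[0,0,0,0],[0,0,0,0]]' >/dev/null; python3 f.py;python3 -m creep '[[0,0,0,0],[0,0,0,0],[0,0,0,0]]' >/dev/null; python3 f.py; python3 -c "
from h import *
cv2.imwrite('pics/w27.png',ctrl.get_image('wrist')[:,:,::-1]);cv2.imwrite('pics/s27.png',ctrl.get_image('scene')[:,:,::-1])
a=cv2.imread('pics/s27.png')[80:200,330:450];cv2.imwrite('pics/z27s.png',cv2.resize(a,None,fx=5,fy=5,interpolation=2))"
```

```text
t 43.45 tester xy [-1.36 -0.54] Fx -13.55 Fy 2.83 Fz 4.58
t 43.75 tester xy [-1.34 -0.58] Fx -13.68 Fy 1.36 Fz 4.40
```

View pics/w27.png

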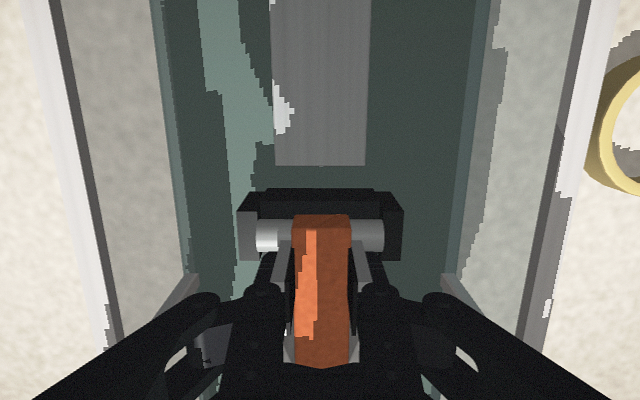

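View pics/z27s.png

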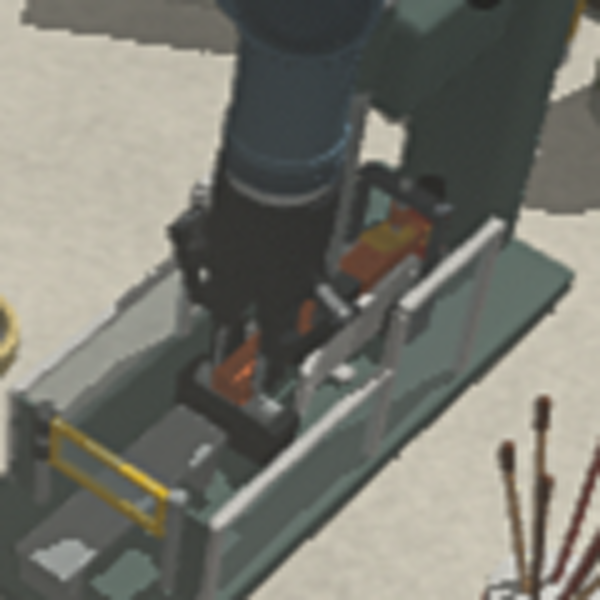

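```bash
python3 -m creep '[[0.25,0,0,0],[0.2,0,0,0],[0,0,0,0]]' >/dev/null; python3 f.py; python3 -m creep '[[0,0,0,0],[0,0,0,0],[0,0,0,0],[0,0,0,0]]' 3.4 >/dev/null; python3 f.py
```

```text
t 44.15 tester xy [-1.44 -0.46] Fx -8.30 Fy 0.14 Fz 0.20
t 44.55 tester xy [ 2.65 -0.81] Fx -0.01 Fy -0.38 Fz 1.28
```

```bash
python3 -m creep '[[0.5,0,0,0],[0.5,0,0,0],[0,0,-0.5,0],[0,0,-1.5,0],[0,0,-3,0],[0,0,-3,0],[0,0,-2,0],[1.5,0,0,0],[3,0,0,0],[0,0,0,0],[0,0,0,0]]'; python3 f.py
python3 - <<'E'
from h import *
im=ctrl.get_image('wrist');cv2.imwrite('pics/w28.png',im[:,:,::-1]);cv2.imwrite('pics/s28.png',ctrl.get_image('scene')[:,:,::-1])
a=cv2.imread('pics/s28.png')[80:200,330:450];cv2.imwrite('pics/z28s.png',cv2.resize(a,None,fx=5,fy=5,interpolation=2))
E
```

```text
time_s: 45.65
eef_pos: [515.7, 154.1, 176.2]
tcp_rot: [-0.65, 0.76, 0.0, -0.0]
wrist_force: [-0.2, -0.4, 0.7]
finger_gap: 34.3
t 45.65 tester xy [-56.31  -0.3 ] Fx -0.45 Fy 0.10 Fz 0.68
```

View pics/w28.png

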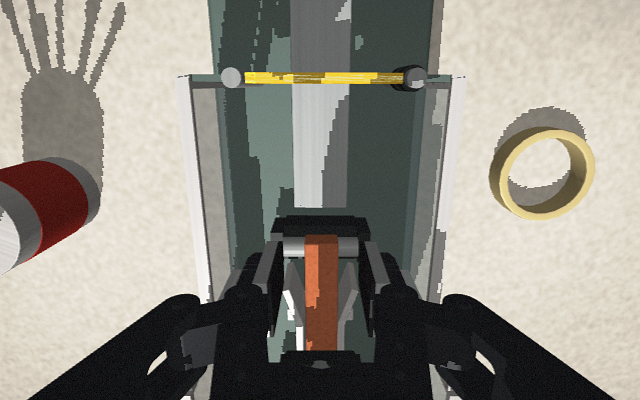

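View pics/z28s.png

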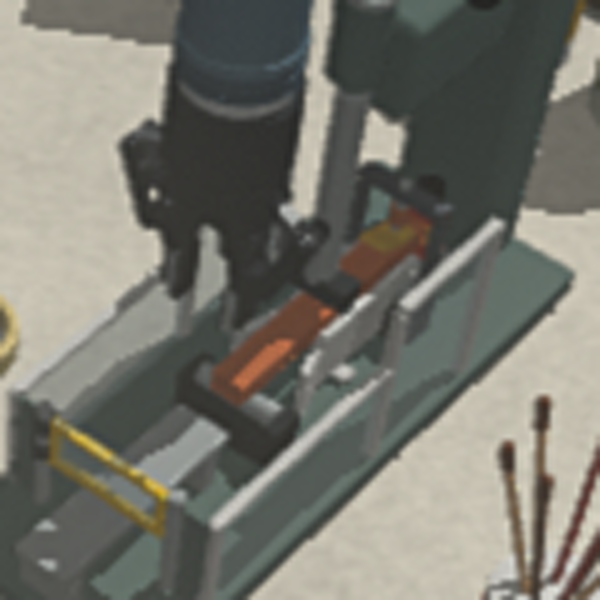

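Run:
```python
import cv2
a=cv2.imread('pics/w28.png')[205:365,260:390];cv2.imwrite('pics/z28.png',cv2.resize(a,None,fx=4.5,fy=3.7,interpolation=2))
a=cv2.imread('pics/s28.png')[112:152,380:430];cv2.imwrite('pics/z28t.png',cv2.resize(a,None,fx=14,fy=14,interpolation=2))
```

```text
(no output)
```

View pics/z28.png

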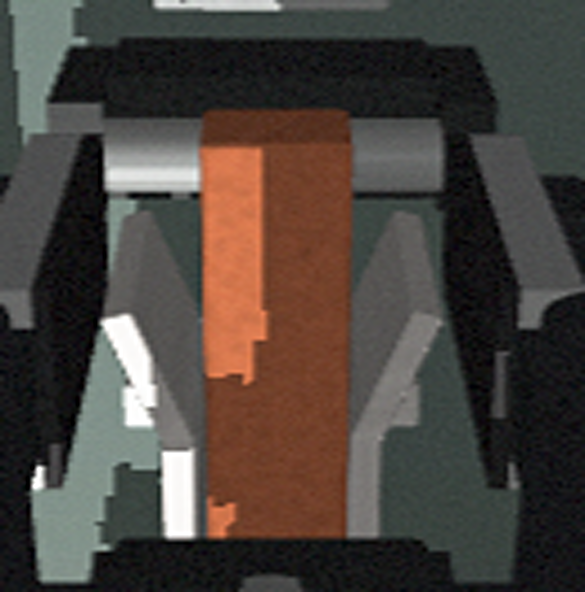

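View pics/z28t.png

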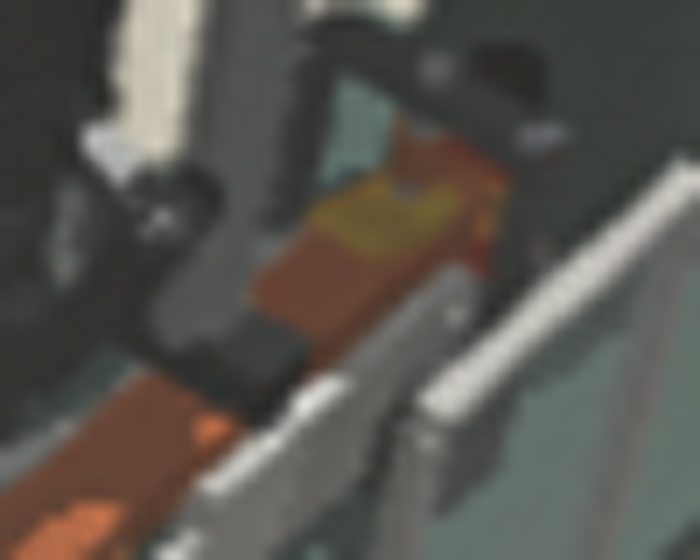

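Run:
```python
from fit import *
c=ctrl.camera_info("wrist");u=lambda x,y:np.array((260+x/4.5-.4,205+y/3.7-.4))
b=fitbar(c,(u(200,145),u(353,145)),(u(204,111),u(349,111)),u(208,537),u(347,537),[-25,0,70,.1,0])
print(b.x.round(2),np.degrees(b.x[3:]),b.fun.round(1))
print(tst(plane(c,u(198,450),80)[:2]),tst(plane(c,u(352,440),80)[:2]))
print(ctrl.read_state()['time_s'])
```

```text
[-1.844e+01  1.900e-01  6.550e+01 -3.000e-02  0.000e+00] [-1.83561967  0.15452304] [ 0.1  0.1 -0.   0.   0.2 -0.  -0.2 -0.1 -0.1  0.1]
[ 55.93667967 -13.89646459] [53.3299203  13.80992625]
45.75
```

```bash
python3 -m creep '[[1,0,-3,0],[1,0,-3,0],[1,0,-2,0],[0,0,0,0],[0,0,0,0],[0,0,0,0]]'
python3 - <<'E'
from h import *
cv2.imwrite('pics/s29.png',ctrl.get_image('scene')[:,:,::-1])
E
```

```text
time_s: 46.35
eef_pos: [510.6, 127.2, 254.9]
tcp_rot: [-0.652, 0.758, 0.001, -0.001]
wrist_force: [-0.0, -0.2, -0.7]
finger_gap: 33.7
```

View pics/s29.png

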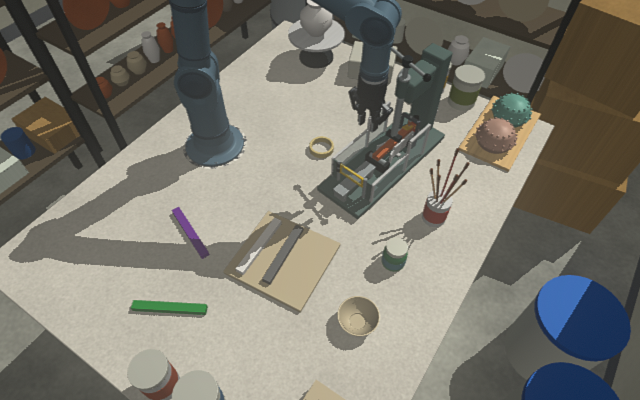

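The bar lies in the tester at about (395,145), the flap is shut at (352,175), and the white and grey bars and everything else are where they were.

```bash
python3 -c "
from bench import ctrl
print(ctrl.close_job())"
```

```text
the job is handed in; nothing more can be done
None
```

The red bar is home against the end stop, the flap is shut behind it, and I handed the job in at about 46 s. However, the flap was not held open for the whole final slide.

**What went wrong:** The bar pushed the flap in and held it open on the first feed. I then let go too early, meaning to finish by pushing the tail. The bar was not yet over the far roller, so its nose tipped down below that roller. When I lifted clear, the flap swung shut behind the bar.

**How I mended it:** I turned the wrist half round and gripped the tail again from inside. My first two tries to level the bar ended with it stopped against the far roller, at about 18 N and 13 N. Then I drew it back until it lay flat on the plate, and fed it level over both rollers and under the foot. The flap stayed shut during this second feed.

**Bedding:** Sliding resistance was about 3 N, and the stop was firm when I reached it. I held about 13.6 N in total there for roughly half a second, so about 10 N on the stop itself. I eased off before opening the fingers.

**Last checks:**
- **Squareness:** a fit to the wrist picture puts the bar about 0.2° off square and 0.2 mm off centre.
- **Flap and surroundings:** the flap is shut and nothing else has moved.
- **Contact:** the wrist force is near zero, so the robot is touching nothing.
- **End position:** the fit puts the tail at x ≈ -18 mm, slightly past the -21 mm limit. I take that as measuring error.
- **Switch pad:** I inferred that it is flush from the force and the lack of movement. I did not see it or test it again after letting go.

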